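# Restock the injection station

## Robot

A 7-joint arm with a two-finger parallel gripper is mounted at the origin on a cart in front of the work surface, level with it; the furniture and walls round the work are solid. World frame = base frame: x ahead of the robot, y to its left, z up, the work surface at z = 0. Lengths are in mm, angles in rad, forces in N, time in s.
With the tool pointing down it reaches from about 400 to 850 mm from the base axis. Payload 4.5 kg.
Tool frame: the origin (TCP) lies midway between the tips of the shut fingers; the grasp point (between the pads) lies 19 mm behind it; z points along the fingers, y is the line along which they close (so a half turn about z gives the same grasp; the last joint's range is limited). The gripper opens to 88 mm and grips with 3 to 60 N. Pads are 18 mm wide; open, the fingers measure 123 mm over their backs; the gripper's body (75 mm by 187 mm) begins 45 mm behind the grasp point.
Start: joints at [-1.122, 0.689, -0.195, 1.565, 0.157, 0.902, -0.215], TCP at [251.863, 572.03, 238.743] pointing down, gripper open.
Joint ranges: [-3.01, 3.01], [-0.46, 2.08], [-1.47, 1.51], [0.13, 2.56], [-1, 4.14], [0.04, 2.09], [-2.66, 2.66]. Speed limits (rad/s): [2.57, 2.57, 3.14, 3.14, 3.14, 3.14, 3.14].

## Interface

Orientations are given as a unit quaternion [w, x, y, z].
In Python, from plant import bot, vision, workorder gives the robot as it stands.
- The arm moves only by the tool drive_tool, never from a script. Its arguments are lists of equal length, an entry for each row: "linear": the shift along the tool's x, y, z in m, a list of three; "dr": the turn, a rotation vector about the tool's x, y, z in degrees, a list of three. A call has 1 to 10 rows; each row shifts and turns the commanded pose from where the row before left it, along the tool's axes as they then stand; what a row does not reach is not made up. A row lasts 1/10 s, in which the tool goes at most 50 mm and 8.59 degrees, less where a joint would pass 70% of its speed; a pose out of reach is approached as far as the arm can. A call with a gripper value outside its range is refused whole. "jaw" is the opening, from 0 (shut) to 1 (fully open), set as the call begins (left out, the last holds). The fingers move at their own pace and stop on an object; "force" is the grip in N (left out, the last holds). Time passes only in rows, so rows that do not move let the fingers close. It gives the time, the measured TCP pose, the force, the opening and the grip force at its end, in the units of the state.
- bot.observe(): the state, without advancing time (a new reading comes with each control period).
- vision.camera(name): name is "scene" or "top" or "wrist"; returns the picture (480x640x3 uint8, red, green, blue); there is no depth.
- vision.get_calibration(name): a dict with "vfov" (degrees; the focal length in pixels is half the picture's height over the tangent of half this angle, whatever the lens; pixels are square), "cx", "cy" (the principal point, pixels), "k1" (the pictures are not rectified: a ray, as slopes to the right and down, at radius r is drawn at 1 + k1 r^2 times it, then the intrinsics apply), "rvec" (rotation vector, rad) and "tvec" (3), from world to camera coordinates, as OpenCV has them. Camera axes: x right, y down, z forward; pixel columns grow to the right and rows downward; lengths in mm; the calibration is good to about 2 mm. A picture is of the moment at which its call begins: read the wrist's pose just before it. get_calibration takes no time and is no camera call; for the wrist camera it gives the pose at the moment of the call.
- workorder.close_job(): hands the job in; it is judged then, once.
The state is a dict: "time": time; "joint_positions": joint angles; "qd": joint speeds; "joint_torque": joint torques, N m; "ee_pos": TCP position; "tcp_rot": TCP orientation; "ft_force": force on the tool from outside, world axes, zero at the start; "wrist_torque": the same for the moment, N m; "opening": opening from 0.0 (shut) to 1.0 (fully open); "finger_force": force on a finger pad.
Only numpy, scipy, OpenCV 4.12 (cv2) and the standard library are available. Lean on these libraries where they do the work, as an engineer would, in place of code of your own. Each camera call takes 0.05 s, during which the arm holds its last target. There are 200 camera calls.

## Task

Restock the injection station: stand the alcohol bottle in the blue-ringed round holder, the saline bottle in the green-ringed one and the carton of prep pads in the square holder, each upright and fully down on the holder's floor. Load both vials into the gravity dispenser, lying across the lane with the caps on the side of the red guide rail so that they roll down to the stop; the red-capped vial is the older stock, so it must lie at the stop, first out, with the blue-capped one right behind it. Knock nothing over and leave the hand-rub bottle and the phone where they are.

Things in the scene. Friction and masses are not known exactly. Their poses are not given: they have to be found in the camera images.
- alcohol_bottle_centre (a point): Alcohol bottle: white round bottle with a blue cap, 150 mm high; body diameter 57 mm up to 115 mm above its base, a narrower neck and cap (27 mm) above; 0.14 kg, loose, stands upright. The point is on its axis, 75 mm above its base; z runs up the bottle.
- saline_bottle_centre (a point): Saline bottle: white round bottle with a green (teal) cap, 122 mm high; body diameter 47 mm up to 100 mm above its base; 0.13 kg, loose, stands upright. The point is on its axis, 61 mm above its base; z runs up the bottle.
- prep_pad_box_centre (a point): Carton of prep pads: orange and white box, 55 mm along its x, 50 mm along its y, 62 mm high; 0.06 kg, loose, stands upright. The point is its centre, 31 mm above its base; z up.
- vial_red_centre (a point): Injection vial with a red cap, 41 mm long; glass body 21.6 mm in diameter over the 34 mm from its base, then neck and cap 15.6 mm; 26 g, loose. It lies level in a groove of a low grey tray, axis 14 mm above the surface (ribs and rims at most 7 mm high; the two parallel grooves are 62 mm apart). Point: on its axis, half-way; z runs from the base to the cap.
- vial_blue_centre (a point): Injection vial with a blue cap, 47 mm long; glass body 21.6 mm in diameter over the 39 mm from its base, then neck and cap 15.6 mm; 26 g, loose. It lies level in the other groove of the grey tray, axis 14 mm above the surface. Point: on its axis, half-way; z runs from the base to the cap.
- blue_holder: Round white holder cup with a blue ring round its rim, fixed to the surface. Floor inside 4 mm above the origin, inner diameter 66 mm at the floor, from 12 mm up flaring to 80 mm at the rim, which is 33 mm high; 88 mm over all. Origin: centre of its underside, z up.
- green_holder: Smaller round white holder cup with a green ring round its rim, fixed to the surface. Floor inside 4 mm above the origin, inner diameter 56 mm at the floor, from 12 mm up flaring to 70 mm at the rim, which is 33 mm high; 78 mm over all. Origin: centre of its underside, z up.
- square_holder: Rectangular white holder box with an orange rim, fixed to the surface. Inside 70 mm along its x and 65 mm along its y; floor 4 mm above the origin, walls 4 mm thick, rim 31 mm high. Origin: centre of its underside, z up.
- dispenser_mouth (a point): Gravity vial dispenser, fixed: a slippery polished steel lane 50 mm wide (y), sloping down 22 deg towards -x. Point: axis of a 21.6 mm vial just resting on the floor of the open rear mouth, mid-width; x uphill (level), y to the cap side, z up. Mouth free from 24 mm downhill to 50 mm uphill; sides flare to 66 mm, 33 mm over the floor. A vial lying along y, let go 15 to 20 mm above this place, rolls down to the stop.
- cap_side (a point): Dispenser's cap side, under its red rail: 25 mm beside mid-width at the axis of a vial at the stop; axes as at the mouth. From the stop to 24 mm below the mouth point the red rail covers the last 5.5 mm of the width, 20 mm over the floor: necks and caps pass under it, a wide body end does not. From the mouth point the first vial rests at x -77, z -31 mm, the second at x -57, z -23 mm.
- rub_bottle: Bystander: hand-rub bottle with a white pump head, 60 mm diameter, 151 mm high, loose; behind the holders. Origin at its underside, z up. Leave it alone.
- handset: Bystander: black ward phone lying flat, 80 x 166 x 14 mm, loose. Origin at the centre of its underside. Leave it alone.
There are look-alikes about, which are no part of the job. What is shaped like the part that bears vial_red_centre but black or pink is not meant.

How it is judged (in metres and radians):
At the end, for the whole second after the job is handed in: Bottles and carton upright (0.12 rad) on the floor (5 mm) of their own holders, centred within 8 mm (carton 14 mm). Vials across the lane (0.25 rad), caps under the red rail, the red one within 8 mm of its place at the stop, the blue one within 8 mm of its place behind it. All at rest (horizontal distance between alcohol_bottle_centre and blue_holder below 0.008 m and z of alcohol_bottle_centre in the frame of blue_holder between 0.074 and 0.084 m and angle between each of alcohol_bottle_centre, saline_bottle_centre, prep_pad_box_centre's own z axis and vertical below 0.12 rad and horizontal distance between saline_bottle_centre and green_holder below 0.008 m and z of saline_bottle_centre in the frame of green_holder between 0.06 and 0.07 m and horizontal distance between prep_pad_box_centre and square_holder below 0.014 m and z of prep_pad_box_centre in the frame of square_holder between 0.03 and 0.04 m and x of vial_red_centre in the frame of dispenser_mouth between -0.0851 and -0.0691 m and y of vial_red_centre in the frame of dispenser_mouth between -0.012 and 0.012 m and z of vial_red_centre in the frame of dispenser_mouth between -0.0362 and -0.0262 m and angle between the z axis of each of vial_red_centre, vial_blue_centre and the y axis of dispenser_mouth, either way round below 0.25 rad and z of cap_side in the frame of vial_red_centre above 0.008 m and x of vial_blue_centre in the frame of dispenser_mouth between -0.0651 and -0.0491 m and y of vial_blue_centre in the frame of dispenser_mouth between -0.012 and 0.012 m and z of vial_blue_centre in the frame of dispenser_mouth between -0.0281 and -0.0181 m and z of cap_side in the frame of vial_blue_centre above 0.008 m and linear speed of each of alcohol_bottle, saline_bottle, prep_pad_box, vial_red, vial_blue below 0.02 m/s); the robot touches nothing.
It fails at once if the alcohol bottle is tipped over (angle between alcohol_bottle_centre's own z axis and vertical above 0.8 rad).
It fails at once if the saline bottle is tipped over (angle between saline_bottle_centre's own z axis and vertical above 0.8 rad).
It fails at once if the carton is tipped over (angle between prep_pad_box_centre's own z axis and vertical above 0.8 rad).
It fails at once if the hand-rub bottle is disturbed (distance of rub_bottle from where it was at the start of the episode above 0.03 m).
It fails at once if the phone is disturbed (distance of handset from where it was at the start of the episode above 0.03 m).
It also fails if it takes over 134 s, if anything falls off the work surface, if the arm or the gripper's body presses on something with over 40 N, if the wrist force passes 120 N, or if a joint passes its speed limit or range.

## Working session

There is one attempt and no reset: what is moved stays moved. The work goes in short steps, Python scripts to look and compute and a tool call to move; the robot and the scene stay as the last step left them, time stands still between calls to the robot, and variables do not carry over. Pictures are saved under pics/ and viewed, at most 14 in all, crops included, and the job is handed in when it is done.

Besides the shell and the picture viewer there is one more tool, called as name(argument=value, ...) on one line, values as JSON. drive_tool: Moves the arm, as the interface text tells. Its arguments: {"type":"object","properties":{"linear":{"type":"array"},"dr":{"type":"array"},"jaw":{"type":"number"},"force":{"type":"number"}},"required":["linear","dr"]}

```bash
mkdir -p pics; ls; python3 - <<'E'
from plant import bot, vision, workorder
import cv2
print(bot.observe())
for n in ("scene","top","wrist"):
    print(n,vision.get_calibration(n))
    cv2.imwrite(f"pics/{n}0.png",cv2.cvtColor(vision.camera(n),cv2.COLOR_RGB2BGR))
E
```

```text
pics
{'time': 0.0, 'joint_positions': array([-1.12222007,  0.69000658, -0.19445852,  1.56633165,  0.15733028,
        0.90251444, -0.21509068]), 'qd': array([-0.00094011, -0.00082737, -0.00059976,  0.00138334, -0.00120497,
        0.00091622,  0.00025224]), 'joint_torque': array([ 8.07381202e-04, -5.27561724e+01, -1.26636062e+00, -1.53420854e+01,
       -5.25656529e-02,  6.60338905e-03,  1.63702443e-04]), 'ee_pos': array([251.69185914, 571.38884   , 237.8978394 ]), 'tcp_rot': array([-9.67215070e-05,  2.05871247e-01,  9.78578641e-01, -9.29666262e-04]), 'ft_force': array([ 1.57703137,  0.68965017, -0.82466496]), 'wrist_torque': array([ 0.02283331,  0.02413094, -0.02234212]), 'finger_force': 0.0, 'opening': 1.002885106880377}
scene {'vfov': 51.66297718958465, 'cx': 319.4777424962663, 'cy': 243.69761276775927, 'k1': -0.06822461249940433, 'rvec': array([ 1.91061218, -0.5595564 ,  0.36516474]), 'tvec': array([-521.22160935,  186.80768964,  871.49300624])}
top {'vfov': 46.16397852216412, 'cx': 328.4425238546688, 'cy': 240.2543957465537, 'k1': 0.01250947742981567, 'rvec': array([ 2.20761916, -2.15446909,  0.08400382]), 'tvec': array([ -60.99623141,  554.51300562, 1307.0504984 ])}
wrist {'vfov': 64.95652245721703, 'cx': 319.4289915588927, 'cy': 238.6742252091797, 'k1': -0.08025631313692688, 'rvec': array([-2.41721234, -1.57586488, -0.23209387]), 'tvec': array([-625.12522951,  -40.4771071 ,  391.12993467])}
```

View pics/top0.png

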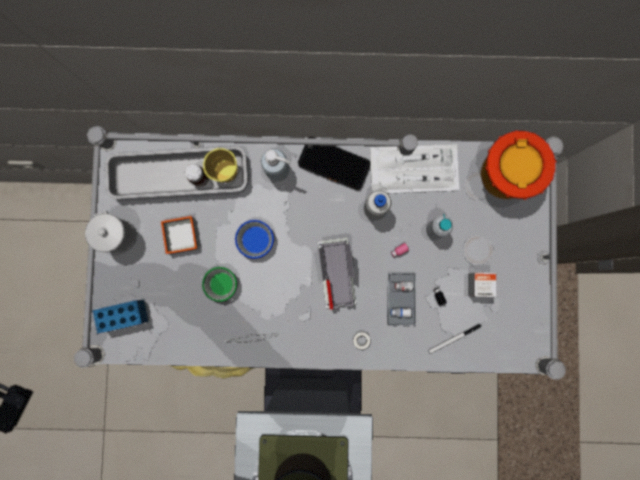

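View pics/scene0.png

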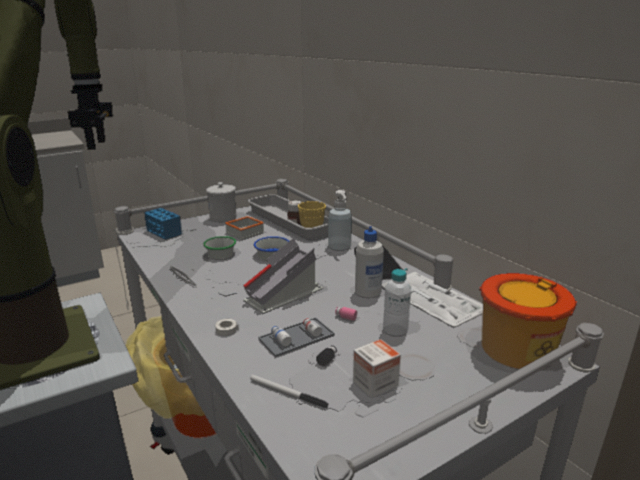

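```bash
cat > h.py <<'E'
import numpy as np, cv2
from scipy.spatial.transform import Rotation as R
def cam(c):
    f=240/np.tan(np.radians(c["vfov"])/2); Rm=cv2.Rodrigues(np.array(c["rvec"]))[0]
    return f,Rm,np.array(c["tvec"])
def proj(c,P):
    f,Rm,t=cam(c); p=np.atleast_2d(P)@Rm.T+t; s=p[:,:2]/p[:,2:]
    s=s*(1+c["k1"]*(s**2).sum(1,keepdims=True)); return s*f+[c["cx"],c["cy"]]
def ray(c,uv):
    f,Rm,t=cam(c); K=np.array([[f,0,c["cx"]],[0,f,c["cy"]],[0,0,1]])
    s=cv2.undistortPoints(np.array(uv,float).reshape(-1,1,2),K,np.array([c["k1"],0,0,0]))[:,0]
    d=np.c_[s,np.ones(len(s))]@Rm; return -Rm.T@t,d
def plane(c,uv,z):
    o,d=ray(c,uv); return (o+d*((z-o[2])/d[:,2])[:,None])
def tri(c1,u1,c2,u2):
    o1,d1=ray(c1,u1);o2,d2=ray(c2,u2);d1=d1[0];d2=d2[0]
    s=np.linalg.lstsq(np.c_[d1,-d2],o2-o1,rcond=None)[0]
    a=o1+s[0]*d1;b=o2+s[1]*d2; return (a+b)/2,np.linalg.norm(a-b)
def blobs(im,lo,hi,amin=6):
    hsv=cv2.cvtColor(im,cv2.COLOR_RGB2HSV)
    m=cv2.inRange(hsv,np.array(lo),np.array(hi))
    n,l,s,ce=cv2.connectedComponentsWithStats(m)
    return [(ce[i].round(1),s[i].tolist()) for i in range(1,n) if s[i,4]>=amin]
def go(p,rot,T,yaw=None):
    """world delta to tool axes (m); yaw=desired tool-x heading, tool down"""
    q=R.from_quat(np.roll(rot,-1)); 
    return (q.inv().apply(np.array(T)-p)/1000).round(4)
E
python3 - <<'E'
import cv2
from h import *
im=cv2.imread("pics/top0.png")
cv2.imwrite("pics/c1.png",cv2.resize(im[180:340,300:510],None,fx=3.75,fy=3.75,interpolation=cv2.INTER_CUBIC))
from plant import vision
c=vision.get_calibration("top")
for n,u in dict(alc=(378,202),sal=(442,227),box=(485,285),vr=(402,287),vb=(401,312),bh=(255,240),gh=(220,285),sq=(181,236),disp=(338,272),rub=(274,161),ph=(334,166),bin=(519,167),jar=(105,233)).items(): print(n,plane(c,[u],20).round()[0])
E
```

```text
alc [ 650. -163.   20.]
sal [ 594. -315.   20.]
box [ 460. -417.   20.]
vr [ 450. -223.   20.]
vb [ 392. -221.   20.]
bh [552. 126.  20.]
gh [444. 204.  20.]
sq [558. 301.  20.]
disp [482. -72.  20.]
rub [743.  87.  20.]
ph [734. -56.  20.]
bin [ 742. -497.   20.]
jar [560. 480.  20.]
```

View pics/c1.png

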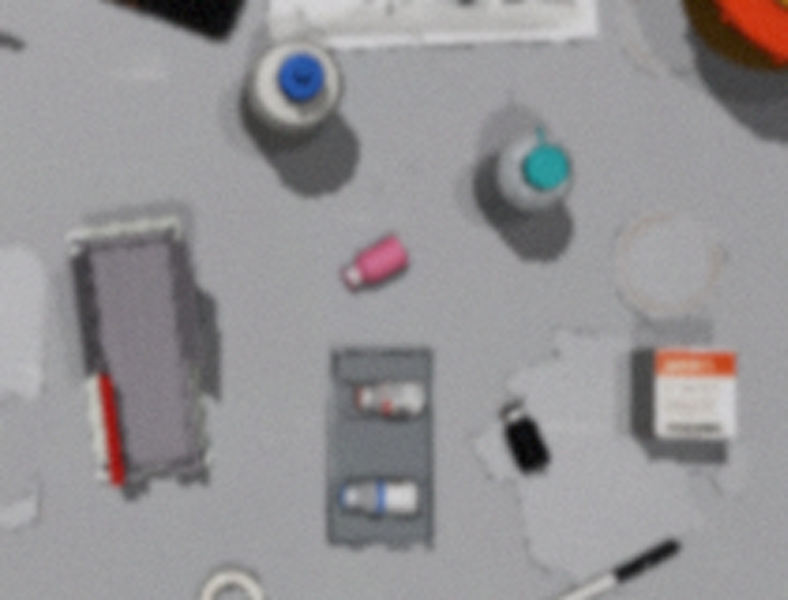

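```bash
python3 - <<'E'
from h import *
from plant import vision,bot
s=bot.observe();c=vision.get_calibration("wrist")
f,Rm,t=cam(c);q=R.from_quat(np.roll(s["tcp_rot"],-1))
print("cam in tool",q.inv().apply(-Rm.T@t-s["ee_pos"]).round(1),"axes rows",(Rm@q.as_matrix()).round(3))
print("heading",np.degrees(np.arctan2(*q.as_matrix()[[1,0],0])))
print(q.inv().apply([0,0,100]), q.inv().apply([240,-720,100]), q.as_matrix().round(3))
E
```

```text
cam in tool [  74.2    0.9 -147.4] axes rows [[-0.001  1.    -0.001]
 [-0.957 -0.001 -0.29 ]
 [-0.29   0.     0.957]]
heading 156.24031447220094
[-1.03469373e-02 -1.35911155e-01 -9.99999071e+01] [-509.75777325 -562.41421767  -99.18296416] [[-0.915  0.403 -0.   ]
 [ 0.403  0.915 -0.001]
 [-0.    -0.001 -1.   ]]
```

drive_tool(linear=[[0,0,-0.0125],[0,0,-0.0125],[0,0,-0.0125],[0,0,-0.0125],[0,0,-0.0125],[0,0,-0.0125],[0,0,-0.0125],[0,0,-0.0125]], dr=[[0,0,8.28],[0,0,8.28],[0,0,8.28],[0,0,8.28],[0,0,8.28],[0,0,8.28],[0,0,8.28],[0,0,8.28]])

```text
time: 0.95
ee_pos: [251.6, 571.8, 338.9]
tcp_rot: [0.0, 0.709, 0.705, -0.0]
ft_force: [-0.0, 1.1, 0.5]
opening: 0.997
finger_force: 0.0
```

drive_tool(linear=[[-0.03,0.035,0],[-0.03,0.035,0],[-0.03,0.035,0],[-0.03,0.035,0],[-0.03,0.035,0],[-0.03,0.035,0],[-0.04,0.02,0],[-0.04,0.02,0],[-0.045,0,0],[-0.045,0,0]], dr=[[0,0,0],[0,0,0],[0,0,0],[0,0,0],[0,0,0],[0,0,0],[0,0,0],[0,0,0],[0,0,0],[0,0,0]])

```text
time: 1.95
ee_pos: [502.0, 220.0, 338.2]
tcp_rot: [0.0, 0.707, 0.707, -0.0]
ft_force: [1.6, -0.4, -0.6]
opening: 0.996
finger_force: 0.0
```

drive_tool(linear=[[-0.045,0,0],[-0.045,0,0],[-0.045,0,0],[-0.045,0,0],[-0.045,0,0],[-0.045,0,0],[-0.045,0,0],[-0.045,0,0],[-0.01,0,0],[0,0,0]], dr=[[0,0,0],[0,0,0],[0,0,0],[0,0,0],[0,0,0],[0,0,0],[0,0,0],[0,0,0],[0,0,0],[0,0,0]])

```text
time: 2.95
ee_pos: [501.3, -150.0, 338.5]
tcp_rot: [-0.0, 0.709, 0.706, -0.0]
ft_force: [0.4, 0.0, -1.0]
opening: 1.002
finger_force: 0.0
```

```bash
python3 - <<'E'
from h import *
from plant import vision,bot
import pickle
s=bot.observe();c=vision.get_calibration("wrist");im=vision.camera("wrist")
print(s["time"],s["ee_pos"].round(1),s["joint_positions"].round(2))
pickle.dump((s,c,im),open("w1.pkl","wb"))
cv2.imwrite("pics/w1.png",cv2.cvtColor(im,cv2.COLOR_RGB2BGR))
E
```

```text
2.95 [ 501.3 -150.   338.5] [ 0.09  0.44  0.18  1.74 -0.09  0.97  0.3 ]
```

View pics/w1.png

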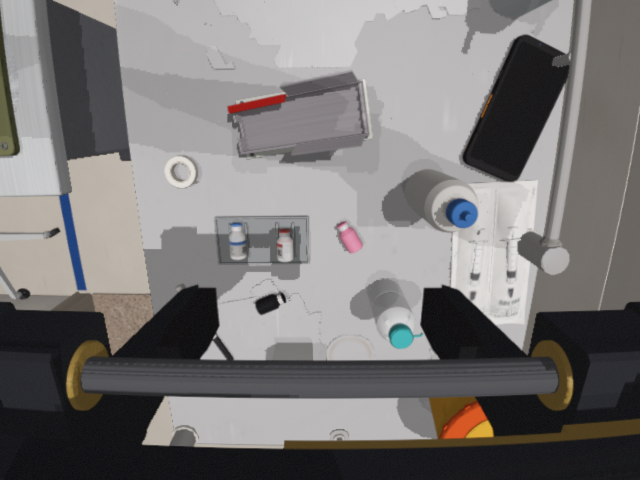

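```bash
python3 - <<'E'
from h import *
import pickle
s,c,im=pickle.load(open("w1.pkl","rb"))
cr=cv2.cvtColor(im[62:170,215:385],cv2.COLOR_RGB2BGR)
cr2=cv2.cvtColor(im[205:275,205:375],cv2.COLOR_RGB2BGR)
o=np.vstack([cv2.resize(x,None,fx=3.3,fy=3.3,interpolation=cv2.INTER_CUBIC) for x in (cr,cr2)])
print(o.shape);cv2.imwrite("pics/c2.png",o)
for n,lo,hi,z in (("bluecap",(105,150,80),(125,255,255),150),("teal",(85,120,80),(100,255,255),122)):
    for b in blobs(im,lo,hi,8): print(n,b,plane(c,[b[0]],z).round(1))
for n,lo,hi in (("red",(0,150,60),(5,255,255)),("red2",(174,150,60),(180,255,255))):
    for b in blobs(im,lo,hi,8): print(n,b,plane(c,[b[0]],20).round(1))
import cv2 as _
t=cv2.cvtColor(cv2.imread("pics/top0.png"),cv2.COLOR_BGR2RGB)
from plant import vision
ct=vision.get_calibration("top")
for n,lo,hi,z in (("bluecap",(105,150,60),(125,255,255),33),("green",(55,120,40),(75,255,255),33),("orange",(4,150,90),(14,255,255),33),("teal",(84,120,60),(100,255,255),122)):
    for b in blobs(t,lo,hi,15): print("top",n,b,plane(ct,[b[0]],z).round(1))
print(plane(c,[(237,241),(285,245),(262,240)],14).round(1))
E
```

```text
(587, 561, 3)
bluecap (array([ 71.9, 240.7]), [60, 194, 25, 95, 715]) [[ 262.3 -176.9  150. ]]
bluecap (array([462.7, 213.2]), [450, 200, 27, 27, 546]) [[ 634.3 -152.3  150. ]]
teal (array([400.8, 336.2]), [390, 325, 28, 23, 424]) [[ 591.2 -297.7  122. ]]
red (array([256.5, 103.6]), [228, 95, 58, 18, 417]) [[428.5 -48.8  20. ]]
red (array([283.5, 230.5]), [281, 230, 6, 2, 10]) [[ 455.7 -204.3   20. ]]
top bluecap (array([379.8, 200.3]), [375, 195, 11, 11, 92]) [[ 652.1 -165.9   33. ]]
top bluecap (array([255.2, 239.4]), [243, 227, 26, 26, 528]) [[552.8 123.8  33. ]]
top bluecap (array([271.7, 239.5]), [269, 231, 5, 19, 24]) [[553.5  85.2  33. ]]
top green (array([221. , 283.6]), [211, 273, 21, 22, 367]) [[447.9 199.7  33. ]]
top green (array([235.1, 282.2]), [233, 275, 4, 15, 21]) [[451.9 167.   33. ]]
top green (array([227. , 297.6]), [220, 291, 15, 11, 20]) [[415.8 184.5  33. ]]
top orange (array([520. , 164.5]), [485, 130, 71, 69, 2276]) [[ 745.2 -495.    33. ]]
top orange (array([178.7, 234.3]), [162, 217, 35, 37, 208]) [[560.4 303.   33. ]]
top orange (array([491.4, 276.6]), [486, 275, 10, 5, 32]) [[ 479.4 -428.3   33. ]]
top teal (array([445. , 224.2]), [440, 219, 11, 11, 95]) [[ 589.4 -301.3  122. ]]
[[ 393.3 -219.9   14. ]
 [ 456.4 -225.8   14. ]
 [ 426.4 -218.7   14. ]]
```

View pics/c2.png

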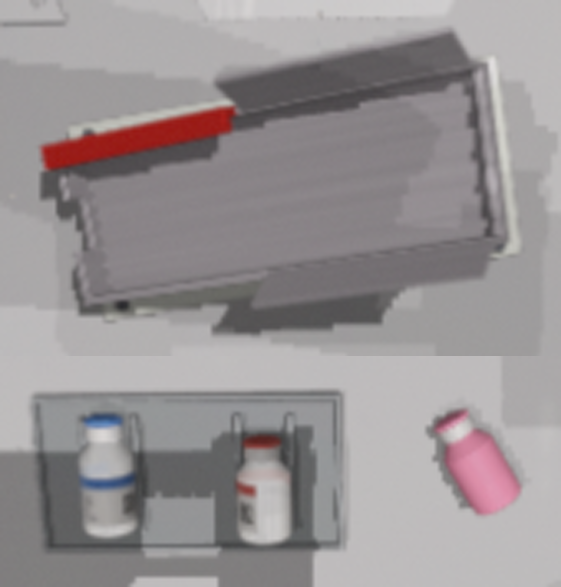

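```bash
python3 - <<'E'
from h import *
import pickle
s,c,im=pickle.load(open("w1.pkl","rb"))
for n,a,b,L in (("red",(284.7,229.5),(285.3,261.6),41),("blue",(235.9,222.9),(238.3,259.2),47)):
    A=plane(c,[a],7)[0];B=plane(c,[b],22)[0]; print(n,A.round(1),B.round(1),"len",np.linalg.norm((A-B)[:2]).round(1),"ang",np.degrees(np.arctan2(*(A-B)[:2])).round(1))
# rail ends, three views
from plant import vision
t=cv2.cvtColor(cv2.imread("pics/top0.png"),cv2.COLOR_BGR2RGB);sc=cv2.cvtColor(cv2.imread("pics/scene0.png"),cv2.COLOR_BGR2RGB)
ct,cs=[vision.get_calibration(n) for n in("top","scene")]
E={}
for n,I,roi in (("w",im,(215,80,300,125)),("t",t,(315,270,345,315)),("s",sc,(235,255,285,300))):
    x0,y0,x1,y1=roi;h=cv2.cvtColor(I,cv2.COLOR_RGB2HSV)[y0:y1,x0:x1]
    m=((h[...,0]<7)|(h[...,0]>172))&(h[...,1]>140)&(h[...,2]>50)
    p=np.argwhere(m)[:,::-1]+[x0,y0]; mu=p.mean(0);d=np.linalg.svd(p-mu,full_matrices=False)[2][0]
    k=(p-mu)@d; E[n]=(mu+d*k.min(),mu+d*k.max()); print(n,len(p),mu.round(1),[e.round(1) for e in E[n]])
C=dict(w=c,t=ct,s=cs)
import itertools
for a,b in (("w","s"),("w","t"),("t","s")):
    for i,j in itertools.product((0,1),(0,1)):
        P,e=tri(C[a],E[a][i],C[b],E[b][j])
        if e<8: print(a,b,i,j,P.round(1),round(e,1))
E
```

```text
red [ 456.  -206.5    7. ] [ 456.9 -246.    22. ] len 39.5 ang -1.2
blue [ 391.9 -197.2    7. ] [ 395.1 -242.5   22. ] len 45.4 ang -4.0
w 427 [256.6 103.6] [array([285.5,  97.4]), array([228.1, 109.7])]
t 88 [329.6 294.8] [array([327.7, 279.9]), array([331.3, 308.1])]
s 84 [257.3 275.3] [array([270., 265.]), array([244.6, 285.7])]
w s 0 0 [466.3 -45.1  62.4] 0.4
w s 1 1 [399.5 -56.4  37.7] 2.3
w t 0 0 [463.7 -46.   46.3] 4.8
w t 1 1 [397.9 -56.8  36.2] 2.1
t s 0 0 [463.2 -48.5  64.6] 2.3
t s 1 1 [398.8 -58.3  38.4] 2.3
```

drive_tool(linear=[[-0.02,-0.0112,0.04],[-0.02,-0.0112,0.04],[-0.02,-0.0112,0.04],[-0.0195,-0.0114,0.04],[0,0,0.04],[0,0,0.04],[0,0,0.04],[0,0,0.02],[0,0,0.01],[0,0,0]], dr=[[0,0,0],[0,0,0],[0,0,0],[0,0,0],[0,0,0],[0,0,0],[0,0,0],[0,0,0],[0,0,0],[0,0,0]], jaw=0.45, force=12)

```text
time: 4.0
ee_pos: [457.1, -225.4, 27.9]
tcp_rot: [-0.001, 0.706, 0.708, 0.0]
ft_force: [-0.3, 0.3, 0.5]
opening: 0.449
finger_force: 0.0
```

```bash
python3 - <<'E'
from h import *
from plant import vision,bot
s=bot.observe();c=vision.get_calibration("wrist");im=vision.camera("wrist")
print(s["ee_pos"].round(1),s["opening"],s["ft_force"].round(1))
# where TCP projects
e=s["ee_pos"];print(proj(c,[[e[0],e[1],14],[e[0],e[1]+10,14],[e[0]+20,e[1],14]]).round(1))
cv2.imwrite("pics/w2.png",cv2.cvtColor(im,cv2.COLOR_RGB2BGR))
E
```

```text
[ 457.1 -225.4   27.9] 0.44927707412152657 [-0.3  0.3  0.5]
[[317.5 293.4]
 [317.6 273.5]
 [360.2 293.4]]
```

View pics/w2.png

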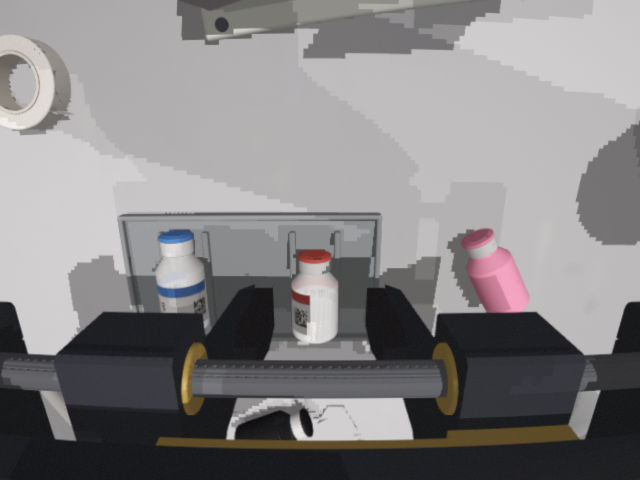

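drive_tool(linear=[[-0.002,0,0.005],[-0.002,0,0.005],[0,0,0.004],[0,0,0],[0,0,0]], dr=[[0,0,0],[0,0,0],[0,0,0],[0,0,0],[0,0,0]])

```text
time: 4.55
ee_pos: [456.8, -231.5, 14.8]
tcp_rot: [-0.0, 0.707, 0.707, 0.0]
ft_force: [0.7, -0.1, -0.0]
opening: 0.448
finger_force: 0.0
```

drive_tool(linear=[[0.001,0,0.003],[0,0,0.003],[0,0,0],[0,0,0]], dr=[[0,0,0],[0,0,0],[0,0,0],[0,0,0]])

```text
time: 4.95
ee_pos: [456.7, -230.4, 8.6]
tcp_rot: [-0.0, 0.707, 0.707, 0.0]
ft_force: [0.8, 0.2, 0.5]
opening: 0.451
finger_force: 0.0
```

drive_tool(linear=[[0,0,0],[0,0,0],[0,0,0],[0,0,0],[0,0,0],[0,0,0]], dr=[[0,0,0],[0,0,0],[0,0,0],[0,0,0],[0,0,0],[0,0,0]], jaw=0.1, force=12)

```text
time: 5.55
ee_pos: [455.8, -230.4, 8.7]
tcp_rot: [-0.001, 0.707, 0.707, -0.0]
ft_force: [-4.2, 0.1, 4.4]
opening: 0.241
finger_force: 12.0
```

drive_tool(linear=[[0,0,-0.01],[0,0,-0.03],[0,0,-0.035],[0,0,-0.035],[0,0,-0.035],[0.02,0.02,-0.035],[0.03,0.03,0],[0.03,0.03,0],[0.03,0.024,0],[0,0,0]], dr=[[0,0,0],[0,0,0],[0,0,0],[0,0,0],[0,0,0],[0,0,0],[0,0,0],[0,0,0],[0,0,0],[0,0,0]])

```text
time: 6.55
ee_pos: [566.0, -113.0, 189.4]
tcp_rot: [0.001, 0.703, 0.711, 0.004]
ft_force: [-1.2, 0.3, -0.3]
opening: 0.239
finger_force: 12.0
```

```bash
python3 - <<'E'
from h import *
from plant import vision,bot
import pickle
s=bot.observe();c=vision.get_calibration("wrist");im=vision.camera("wrist")
pickle.dump((s,c,im),open("w3.pkl","wb"))
print(s["ee_pos"].round(1),s["opening"],s["ft_force"].round(1))
cv2.imwrite("pics/w3.png",cv2.cvtColor(im,cv2.COLOR_RGB2BGR))
E
```

```text
[ 566.  -113.   189.4] 0.2389078134023115 [-1.2  0.3 -0.3]
```

View pics/w3.png

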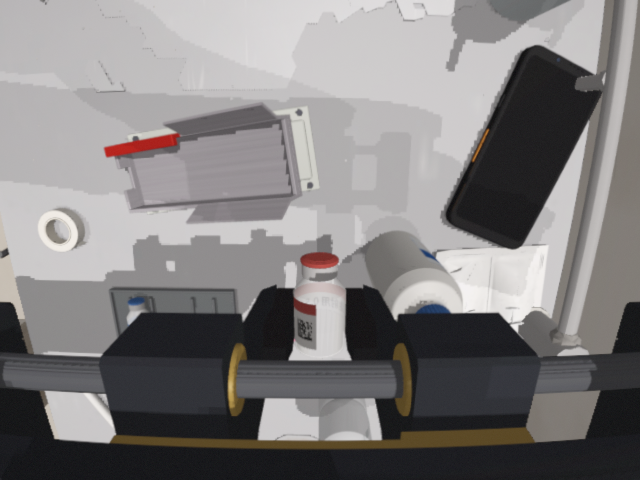

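```bash
python3 - <<'E'
from h import *
import pickle
_,c1,_=pickle.load(open("w1.pkl","rb"));_,c3,im=pickle.load(open("w3.pkl","rb"))
for n,a,b in (("flareU up",(351.4,71.7),(265,105)),("flareL up",(363.5,144.4),(285,218)),("flareU dn",(280.8,86.8),(165,123)),("flareL dn",(291.4,154.4),(190,221)),("floorU",(358,87.8),(283,133)),("floorL",(363.5,134.7),(298,197)),("railup",(285.5,97.4),(178,138)),("raildn",(228.1,109.7),(105.5,152))):
    P,e=tri(c1,a,c3,b);print(n,P.round(1),e.round(1))
cv2.imwrite("pics/c4.png",cv2.cvtColor(cv2.resize(im[90:230,95:325],None,fx=3.4,fy=3.4,interpolation=cv2.INTER_CUBIC),cv2.COLOR_RGB2BGR))
E
```

```text
flareU up [533.6 -24.8  98.8] 1.1
flareL up [545.6 -92.8 108.6] 0.4
flareU dn [463.1 -35.5  76.7] 0.3
flareL dn [ 472.  -105.    68.7] 0.4
floorU [542.3 -40.   87. ] 4.5
floorL [550.9 -85.5  69.5] 3.4
railup [466.7 -45.5  64.4] 0.3
raildn [399.6 -56.2  42.4] 0.2
```

View pics/c4.png

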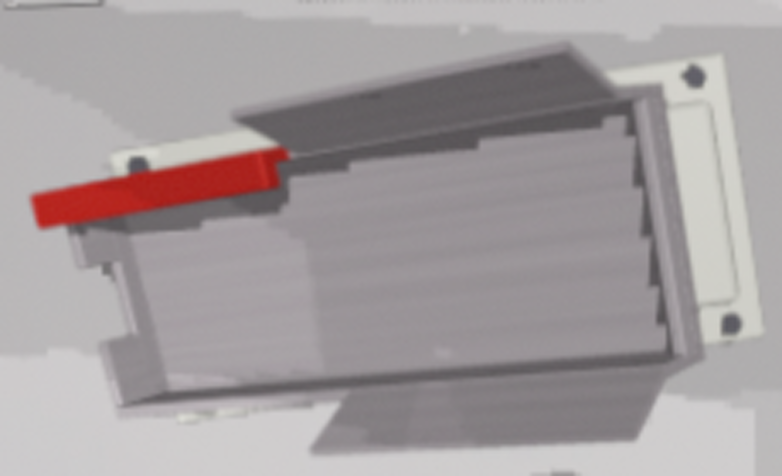

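drive_tool(linear=[[0.015,-0.024,0],[0.015,-0.024,0],[0.0133,-0.023,0],[0,0,0.02],[0,0,0.02],[0,0,0.02],[0,0,0.01],[0,0,0],[0,0,0]], dr=[[0,0,0],[0,0,-4.5],[0,0,-4.6],[0,0,0],[0,0,0],[0,0,0],[0,0,0],[0,0,0],[0,0,0]])

```text
time: 7.5
ee_pos: [489.0, -79.6, 119.2]
tcp_rot: [0.0, 0.649, 0.761, 0.0]
ft_force: [-0.1, 0.5, -0.0]
opening: 0.238
finger_force: 12.0
```

```bash
cat >> h.py <<'E'
def st(T=None):
    from plant import bot
    s=bot.observe();q=R.from_quat(np.roll(s["tcp_rot"],-1));M=q.as_matrix()
    print("t",round(s["time"],2),"p",s["ee_pos"].round(1),"head",np.degrees(np.arctan2(M[1,0],M[0,0])).round(2),"tilt",M[:2,2].round(3),"open",round(s["opening"],3),"F",s["ft_force"].round(1))
    if T is not None: print("go",go(s["ee_pos"],s["tcp_rot"],T))
    return s
E
python3 -c "
from h import *
st([494.9,-69.7,72])"
```

```text
t 7.5 p [489.  -79.6 119.2] head 99.05 tilt [ 0.001 -0.   ] open 0.238 F [-0.1  0.5 -0. ]
go [0.0089 0.0073 0.0472]
```

drive_tool(linear=[[0.0089,0.0073,0],[0,0,0.015],[0,0,0.015],[0,0,0.01],[0,0,0.007],[0,0,0],[0,0,0]], dr=[[0,0,0],[0,0,0],[0,0,0],[0,0,0],[0,0,0],[0,0,0],[0,0,0]])

```text
time: 8.2
ee_pos: [494.9, -69.0, 72.0]
tcp_rot: [0.0, 0.649, 0.761, 0.0]
ft_force: [-0.1, 0.4, -0.6]
opening: 0.239
finger_force: 12.0
```

```bash
python3 -c "
from h import *
from plant import vision
s=st([494.9,-69.7,72])
im=vision.camera('wrist');cv2.imwrite('pics/w5.png',cv2.cvtColor(im,cv2.COLOR_RGB2BGR))"
```

```text
t 8.2 p [494.9 -69.   72. ] head 99.1 tilt [0. 0.] open 0.239 F [-0.1  0.4 -0.6]
go [-0.0007 -0.0001 -0.    ]
```

View pics/w5.png

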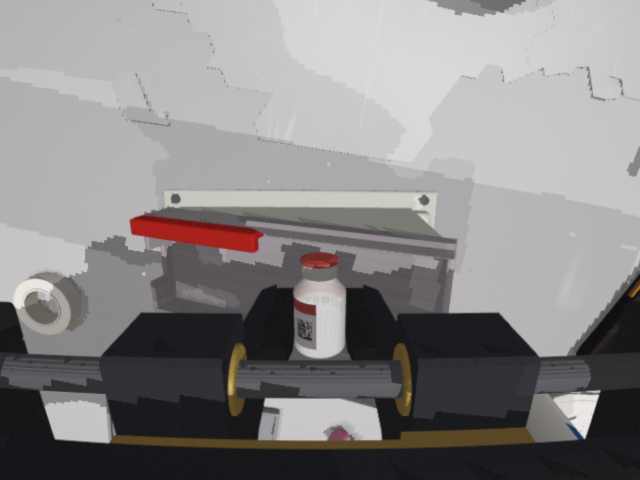

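drive_tool(linear=[[0,0,0],[0,0,0],[0,0,0],[0,0,0],[0,0,0],[0,0,0],[0,0,-0.01],[0,0,-0.02],[0,0,-0.035],[0,0,-0.035]], dr=[[0,0,0],[0,0,0],[0,0,0],[0,0,0],[0,0,0],[0,0,0],[0,0,0],[0,0,0],[0,0,0],[0,0,0]], jaw=0.42)

```text
time: 9.25
ee_pos: [494.1, -69.1, 173.1]
tcp_rot: [-0.0, 0.649, 0.761, -0.0]
ft_force: [0.1, -0.1, -0.2]
opening: 0.422
finger_force: 0.0
```

drive_tool(linear=[[-0.02,-0.016,-0.02],[-0.03,-0.025,0],[-0.03,-0.025,0],[-0.03,-0.02,0],[0,0,0],[0,0,0]], dr=[[0,0,0],[0,0,4.5],[0,0,4.6],[0,0,0],[0,0,0],[0,0,0]])

```text
time: 9.85
ee_pos: [419.3, -187.4, 192.3]
tcp_rot: [0.0, 0.708, 0.706, 0.0]
ft_force: [-0.3, 0.3, -0.2]
opening: 0.418
finger_force: 0.0
```

```bash
python3 -c "
from h import *
from plant import vision
s=st([394,-221.5,60])
c=vision.get_calibration('wrist');im=vision.camera('wrist')
import pickle;pickle.dump((s,c,im),open('w6.pkl','wb'))
cv2.imwrite('pics/w6.png',cv2.cvtColor(im,cv2.COLOR_RGB2BGR))"
```

```text
t 9.85 p [ 419.3 -187.4  192.3] head 89.88 tilt [0.001 0.   ] open 0.418 F [-0.3  0.3 -0.2]
go [-0.0342 -0.0253  0.1323]
```

View pics/w6.png

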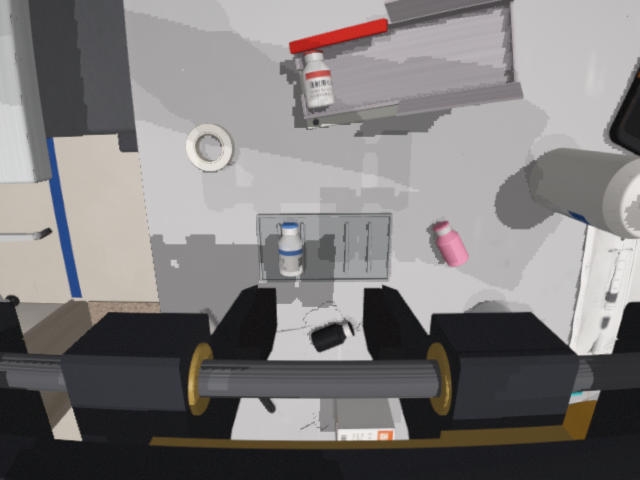

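```bash
python3 -c "
from h import *
import pickle
s,c,im=pickle.load(open('w6.pkl','rb'))
A=plane(c,[(289,223)],7)[0];B=plane(c,[(291,276)],22)[0];print(A,B,np.linalg.norm((A-B)[:2]))
m=(A+B)/2;d=(A-B);d[2]=0;d/=np.linalg.norm(d);g=m-4*d;print(g);st([g[0],g[1],9])"
```

```text
[ 392.65046417 -197.43171825    7.        ] [ 394.39101997 -243.2400595    22.        ] 45.84139681951539
[ 393.6726184  -224.33300453   14.5       ]
t 9.9 p [ 420.  -186.4  192.1] head 90.02 tilt [0.001 0.   ] open 0.418 F [ 0.7 -0.1 -0. ]
go [-0.0381 -0.0266  0.1831]
```

drive_tool(linear=[[-0.019,-0.013,0.02],[-0.019,-0.013,0.03],[0,0,0.035],[0,0,0.035],[0,0,0.03],[0,0,0.015],[0,0,0],[0,0,0]], dr=[[0,0,0],[0,0,0],[0,0,0],[0,0,0],[0,0,0],[0,0,0],[0,0,0],[0,0,0]])

```text
time: 10.7
ee_pos: [396.1, -224.9, 28.3]
tcp_rot: [-0.001, 0.706, 0.708, -0.0]
ft_force: [0.6, 0.5, 1.0]
opening: 0.42
finger_force: 0.0
```

```bash
python3 -c "
from h import *
st([393.7,-224.5,9])"
```

```text
t 10.7 p [ 396.1 -224.9   28.3] head 90.1 tilt [-0.002  0.002] open 0.42 F [0.6 0.5 1. ]
go [ 0.0004 -0.0024  0.0193]
```

drive_tool(linear=[[0,-0.002,0.006],[0,0,0.006],[0,0,0.005],[0,0,0.002],[0,0,0],[0,0,0]], dr=[[0,0,0],[0,0,0],[0,0,0],[0,0,0],[0,0,0],[0,0,0]])

```text
time: 11.3
ee_pos: [398.0, -228.0, 14.0]
tcp_rot: [-0.005, 0.707, 0.707, -0.001]
ft_force: [0.1, 0.3, -0.2]
opening: 0.42
finger_force: 0.0
```

drive_tool(linear=[[0,0,0],[0,0,0],[0,0,0],[0,0,0],[0,0,0],[0,0,0]], dr=[[0,0,0],[0,0,0],[0,0,0],[0,0,0],[0,0,0],[0,0,0]], jaw=0.1, force=12)

```text
time: 11.9
ee_pos: [394.0, -228.0, 13.5]
tcp_rot: [-0.008, 0.708, 0.706, -0.003]
ft_force: [-5.9, -0.2, 5.3]
opening: 0.235
finger_force: 12.0
```

drive_tool(linear=[[0,0,-0.01],[0,0,-0.03],[0,0,-0.035],[0,0,-0.035],[0.02,0.005,-0.02],[0.03,0.02,0],[0.03,0.02,0],[0.03,0.02,0],[0,0,0],[0,0,0]], dr=[[0,0,0],[0,0,0],[0,0,0],[0,0,0],[0,0,0],[0,0,0],[0,0,0],[0,0,-4.5],[0,0,-4.6],[0,0,0]])

```text
time: 12.9
ee_pos: [464.6, -117.5, 143.6]
tcp_rot: [-0.006, 0.647, 0.762, -0.001]
ft_force: [0.1, -0.6, 0.6]
opening: 0.237
finger_force: 12.0
```

```bash
python3 -c "
from h import *
st([494.9,-69.7,120])"
```

```text
t 12.9 p [ 464.6 -117.5  143.6] head 99.31 tilt [-0.01   0.007] open 0.237 F [ 0.1 -0.6  0.6]
go [0.0421 0.0378 0.0237]
```

drive_tool(linear=[[0.022,0.019,0],[0.016,0.019,0],[0,0,0],[0,0,0]], dr=[[0,0,0],[0,0,0],[0,0,0],[0,0,0]])

```text
time: 13.3
ee_pos: [494.9, -76.1, 143.3]
tcp_rot: [-0.006, 0.649, 0.76, -0.001]
ft_force: [0.1, -0.7, 0.7]
opening: 0.237
finger_force: 12.0
```

```bash
python3 -c "
from h import *
from plant import vision
s=st([495.5,-73.3,77])
c=vision.get_calibration('wrist');e=s['ee_pos'];print(proj(c,[e,e+[0,0,5],e+[-.158*20,.987*20,0]]).round(1))
im=vision.camera('wrist');cv2.imwrite('pics/w7.png',cv2.cvtColor(im,cv2.COLOR_RGB2BGR))"
```

```text
t 13.3 p [494.9 -76.1 143.3] head 98.99 tilt [-0.011  0.006] open 0.237 F [ 0.1 -0.7  0.7]
go [0.0022 0.0017 0.0663]
[[317.2 306.7]
 [317.  312.1]
 [317.  263.3]]
```

View pics/w7.png

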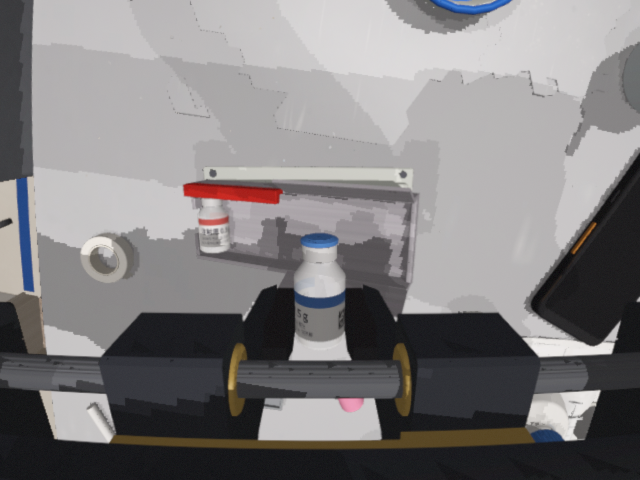

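drive_tool(linear=[[0.0022,0.0017,0.02],[0,0,0.02],[0,0,0.015],[0,0,0.006],[0,0,0.004],[0,0,0],[0,0,0]], dr=[[0,0,0],[0,0,0],[0,0,0],[0,0,0],[0,0,0],[0,0,0],[0,0,0]])

```text
time: 14.05
ee_pos: [496.0, -72.9, 78.5]
tcp_rot: [-0.006, 0.649, 0.761, -0.001]
ft_force: [0.3, -0.2, -0.6]
opening: 0.238
finger_force: 12.0
```

```bash
python3 -c "
from h import *
st([495.5,-73.2,78])"
```

```text
t 14.05 p [496.  -72.9  78.5] head 99.05 tilt [-0.01   0.006] open 0.238 F [ 0.3 -0.2 -0.6]
go [-0.0002 -0.0005  0.0005]
```

drive_tool(linear=[[0,0,0],[0,0,0],[0,0,0],[0,0,0],[0,0,0],[0,0,0],[0,0,-0.01],[0,0,-0.03],[0,0,-0.04],[0,0,-0.04]], dr=[[0,0,0],[0,0,0],[0,0,0],[0,0,0],[0,0,0],[0,0,0],[0,0,0],[0,0,0],[0,0,0],[0,0,0]], jaw=0.42)

```text
time: 15.05
ee_pos: [496.5, -73.3, 199.7]
tcp_rot: [-0.007, 0.649, 0.761, -0.001]
ft_force: [0.9, 0.1, -0.8]
opening: 0.42
finger_force: 0.0
```

drive_tool(linear=[[-0.02,0,-0.03],[-0.03,0,-0.02],[-0.03,0,0],[-0.02,0,0],[0,0,0],[0,0,0]], dr=[[0,0,0],[0,0,4.5],[0,0,4.5],[0,0,0],[0,0,0],[0,0,0]], jaw=1.0)

```text
time: 15.65
ee_pos: [507.7, -172.2, 247.4]
tcp_rot: [-0.007, 0.707, 0.708, -0.001]
ft_force: [-0.2, -0.1, -0.6]
opening: 0.936
finger_force: 0.0
```

```bash
python3 -c "
from h import *
from plant import vision
import pickle
s=st()
c=vision.get_calibration('wrist');im=vision.camera('wrist');pickle.dump((s,c,im),open('w8.pkl','wb'))
q=R.from_quat(np.roll(s['tcp_rot'],-1));print('fix rotvec tool deg',np.degrees((q.inv()*R.from_quat([2**-.5,2**-.5,0,0])).as_rotvec()).round(2))
for n,lo,hi,z in (('blue',(105,150,60),(125,255,255),150),('teal',(84,120,60),(100,255,255),122)):
    for b in blobs(im,lo,hi,40): print(n,b,plane(c,[b[0]],z).round(1))
cv2.imwrite('pics/w8.png',cv2.cvtColor(im,cv2.COLOR_RGB2BGR))"
```

```text
t 15.65 p [ 507.7 -172.2  247.4] head 90.07 tilt [-0.011  0.007] open 0.936 F [-0.2 -0.1 -0.6]
fix rotvec tool deg [-0.65 -0.43  0.07]
blue (array([ 54.2, 219.8]), [38, 149, 35, 145, 1180]) [[ 320.7 -156.8  150. ]]
blue (array([502.8, 214.3]), [482, 196, 42, 38, 1220]) [[ 631.3 -152.4  150. ]]
```

View pics/w8.png

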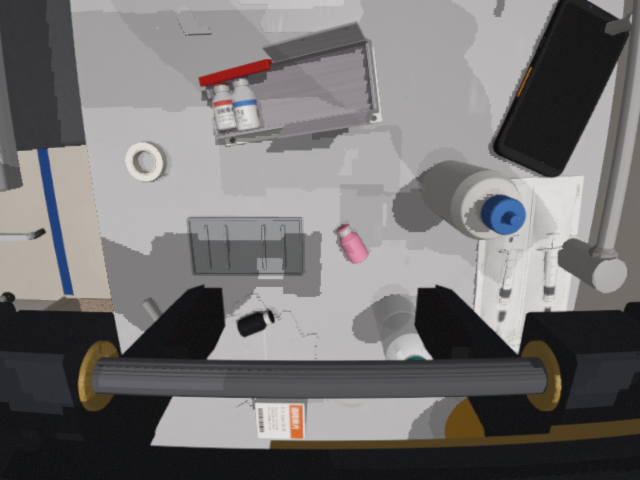

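drive_tool(linear=[[0.005,0.03,0],[0.005,0.03,0],[0.005,0.035,0],[0.005,0.03,0],[0,0,0],[0,0,0]], dr=[[-0.65,-0.43,0],[0,0,0],[0,0,0],[0,0,0],[0,0,0],[0,0,0]], jaw=1.0)

```text
time: 16.3
ee_pos: [632.7, -150.8, 246.2]
tcp_rot: [-0.0, 0.706, 0.709, -0.001]
ft_force: [-0.7, -0.3, 0.6]
opening: 0.999
finger_force: 0.0
```

```bash
python3 -c "
from h import *
from plant import vision
s=st([632.5,-152.4,94])
c=vision.get_calibration('wrist');im=vision.camera('wrist')
for b in blobs(im,(100,150,60),(128,255,255),100): print(b,plane(c,[b[0]],148).round(1))
"
```

```text
t 16.3 p [ 632.7 -150.8  246.2] head 90.24 tilt [-0.001 -0.   ] open 0.999 F [-0.7 -0.3  0.6]
go [-0.0016 -0.      0.1522]
(array([327.4, 242. ]), [311, 222, 35, 39, 1063]) [[ 638.9 -151.9  148. ]]
```

drive_tool(linear=[[-0.003,0.005,0.02],[0,0,0.03],[0,0,0.035],[0,0,0.035],[0,0,0.022],[0,0,0.01],[0,0,0],[0,0,0]], dr=[[0,0,0],[0,0,0],[0,0,0],[0,0,0],[0,0,0],[0,0,0],[0,0,0],[0,0,0]])

```text
time: 17.15
ee_pos: [638.4, -156.3, 96.3]
tcp_rot: [0.001, 0.707, 0.708, 0.0]
ft_force: [0.7, -0.5, 0.9]
opening: 1.0
finger_force: 0.0
```

```bash
python3 -c "
from h import *
from plant import vision
s=st([637.5,-154,94])
c=vision.get_calibration('wrist');im=vision.camera('wrist')
for b in blobs(im,(100,120,40),(128,255,255),100): print(b,plane(c,[b[0]],140).round(1))
"
```

```text
t 17.15 p [ 638.4 -156.3   96.3] head 90.07 tilt [ 0.002 -0.002] open 1.0 F [ 0.7 -0.5  0.9]
go [ 0.0023 -0.0009  0.0023]
(array([348.7, 234.2]), [334, 223, 36, 30, 240]) [[ 647.5 -110.8  140. ]]
(array([320.6, 338. ]), [282, 311, 78, 49, 3137]) [[ 639.5 -144.7  140. ]]
```

```bash
python3 -c "
from h import *
from plant import vision
c=vision.get_calibration('wrist')
for y in (-148,-151,-154,-157): print(y,proj(c,[[638.5,y+13.5,150],[638.5,y+13.5,125],[638.5,y-13.5,150]]).round(0).tolist(), proj(c,[[638.5+13.5,y,150],[638.5-13.5,y,150]])[:,0].round(0))
"
```

```text
-148 [[316.0, 325.0], [316.0, 288.0], [316.0, 402.0]] [362. 270.]
-151 [[316.0, 334.0], [316.0, 296.0], [316.0, 410.0]] [362. 270.]
-154 [[316.0, 343.0], [316.0, 304.0], [316.0, 418.0]] [361. 271.]
-157 [[316.0, 352.0], [316.0, 311.0], [316.0, 425.0]] [361. 271.]
```

drive_tool(linear=[[0,0.001,0.001],[0,0,0],[0,0,0],[0,0,0],[0,0,0],[0,0,0],[0,0,0],[0,0,0]], dr=[[0,0,0],[0,0,0],[0,0,0],[0,0,0],[0,0,0],[0,0,0],[0,0,0],[0,0,0]], jaw=0.4, force=25)

```text
time: 18.0
ee_pos: [639.1, -155.9, 94.1]
tcp_rot: [0.001, 0.707, 0.708, -0.0]
ft_force: [0.0, -0.1, 2.0]
opening: 0.64
finger_force: 25.0
```

drive_tool(linear=[[0,0,-0.005],[0,0,-0.015],[0,0,-0.025],[0,0,-0.03],[0,0,-0.03],[0,0,-0.03],[0,0,-0.03],[0,0,0]], dr=[[0,0,0],[0,0,0],[0,0,0],[0,0,0],[0,0,0],[0,0,0],[0,0,0],[0,0,0]])

```text
time: 18.8
ee_pos: [641.2, -157.3, 264.5]
tcp_rot: [0.005, 0.707, 0.708, 0.002]
ft_force: [0.4, -0.6, -0.9]
opening: 0.64
finger_force: 25.0
```

```bash
python3 -c "
from h import *
s=st([552,-10,260])"
```

```text
t 18.8 p [ 641.2 -157.3  264.5] head 90.08 tilt [ 0.009 -0.004] open 0.64 F [ 0.4 -0.6 -0.9]
go [ 0.1474 -0.089   0.003 ]
```

drive_tool(linear=[[0.03,-0.015,0],[0.035,-0.02,0],[0.035,-0.02,0],[0.035,-0.02,0],[0.03,-0.015,0],[0.022,-0.01,0],[0,0,0],[0,0,0],[0,0,0]], dr=[[0,0,0],[0,0,0],[0,0,0],[0,0,0],[0,0,0],[0,0,0],[0,0,0],[0,0,0],[0,0,0]])

```text
time: 19.7
ee_pos: [538.9, 29.8, 258.7]
tcp_rot: [0.001, 0.707, 0.707, -0.001]
ft_force: [0.1, 0.5, -0.6]
opening: 0.643
finger_force: 25.0
```

```bash
python3 -c "
from h import *
from plant import vision
import pickle
s=st()
c=vision.get_calibration('wrist');im=vision.camera('wrist');pickle.dump((s,c,im),open('w9.pkl','wb'))
h=cv2.cvtColor(im,cv2.COLOR_RGB2HSV)
for n,lo,hi in (('blue',(100,120,40),(128,255,255)),('green',(50,100,30),(80,255,255)),('orange',(3,130,60),(16,255,255))):
    m=cv2.inRange(h,np.array(lo),np.array(hi))
    for k in cv2.findContours(m,cv2.RETR_EXTERNAL,cv2.CHAIN_APPROX_NONE)[0]:
        if len(k)<60: continue
        P=plane(c,k[:,0],33)[:,:2].astype(np.float32); (x,y),r=cv2.minEnclosingCircle(P); e=cv2.fitEllipse(P)
        print(n,'px',k[:,0].mean(0).round(),cv2.boundingRect(k),'circ',round(x,1),round(y,1),round(r,1),'ell',np.round(e[0],1),np.round(e[1],1))
cv2.imwrite('pics/w9.png',cv2.cvtColor(im,cv2.COLOR_RGB2BGR))"
```

```text
t 19.7 p [538.9  29.8 258.7] head 90.0 tilt [ 0.001 -0.002] open 0.643 F [ 0.1  0.5 -0.6]
blue px [320. 402.] (294, 399, 52, 9) circ 540.0 -210.7 30.8 ell [ 540.  -215.4] [12.1 64.5]
blue px [319. 342.] (281, 315, 78, 45) circ 540.0 -141.9 46.0 ell [ 539.8 -129. ] [61.4 94. ]
blue px [ 59. 294.] (51, 270, 17, 49) circ 244.7 -73.9 30.2 ell [244.9 -73.7] [ 9.9 79.9]
blue px [350. 238.] (333, 226, 36, 29) circ 572.5 -9.7 24.0 ell [570.1  -6.9] [ 9.7 44.5]
blue px [337.  99.] (290, 49, 97, 101) circ 557.3 128.3 45.6 ell [557.2 128.2] [89.4 90. ]
blue px [17. 60.] (6, 0, 24, 122) circ 241.9 173.1 57.4 ell [245.6 173.8] [ 10.  193.9]
green px [227.  21.] (201, 0, 53, 48) circ 456.4 199.2 24.6 ell [456.2 197.4] [42.5 49.5]
green px [221.  33.] (177, 0, 88, 60) circ 450.7 205.4 40.5 ell [450.6 205.2] [76.4 76.9]
```

View pics/w9.png

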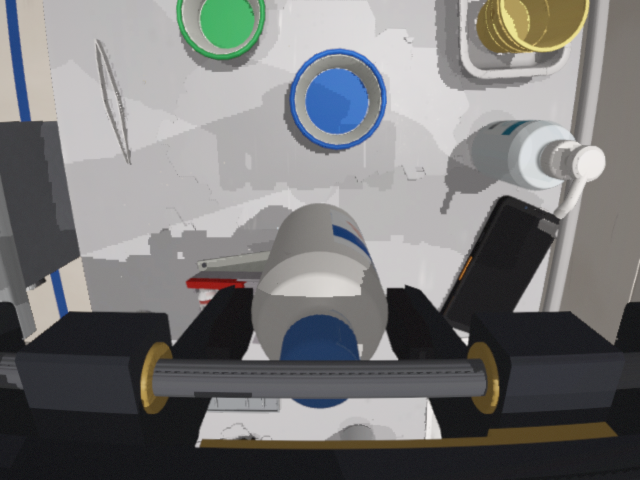

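```bash
python3 -c "
from h import *
import pickle
s,c,im=pickle.load(open('w9.pkl','rb'))
zb=s['ee_pos'][2]-94.3
print(s['ee_pos'],plane(c,[(319,204)],zb), 'front-edge => axis y', plane(c,[(319,204)],zb)[0,1]-28.5)
print(plane(c,[(272,230),(366,230)],zb))
st([557.5,127.5,258])"
```

```text
[538.94371402  29.81597243 258.68467941] [[539.67870886  55.62122617 164.38467941]] front-edge => axis y 27.121226173433776
[[508.36715094  38.06958259 164.38467941]
 [570.95591901  37.99441226 164.38467941]]
t 19.75 p [539.   29.6 258.7] head 89.97 tilt [ 0.001 -0.002] open 0.638 F [ 0.4 -0.2 -0.4]
go [0.0979 0.0185 0.0005]
```

drive_tool(linear=[[0.025,0.005,0],[0.03,0.005,0],[0.03,0.005,0],[0.0145,0.0033,0],[0,0,0.03],[0,0,0.04],[0,0,0.03],[0,0,0.01],[0,0,0],[0,0,0]], dr=[[0,0,0],[0,0,0],[0,0,0],[0,0,0],[0,0,0],[0,0,0],[0,0,0],[0,0,0],[0,0,0],[0,0,0]])

```text
time: 20.75
ee_pos: [558.0, 129.7, 149.8]
tcp_rot: [0.001, 0.707, 0.707, 0.0]
ft_force: [-0.2, -0.8, -1.1]
opening: 0.641
finger_force: 25.0
```

```bash
python3 -c "
from h import *
st([557.3,129,99])"
```

```text
t 20.75 p [558.  129.7 149.8] head 90.03 tilt [ 0.003 -0.001] open 0.641 F [-0.2 -0.8 -1.1]
go [-0.0007 -0.0009  0.0508]
```

drive_tool(linear=[[-0.0005,-0.0005,0.015],[0,0,0.015],[0,0,0.01],[0,0,0.006],[0,0,0.003],[0,0,0],[0,0,0]], dr=[[0,0,0],[0,0,0],[0,0,0],[0,0,0],[0,0,0],[0,0,0],[0,0,0]])

```text
time: 21.45
ee_pos: [556.8, 130.0, 100.1]
tcp_rot: [0.001, 0.707, 0.708, 0.0]
ft_force: [0.2, -0.3, -0.5]
opening: 0.64
finger_force: 25.0
```

drive_tool(linear=[[0,0,0.001],[0,0,0.001],[0,0,0],[0,0,0]], dr=[[0,0,0],[0,0,0],[0,0,0],[0,0,0]])

```text
time: 21.85
ee_pos: [556.6, 130.1, 98.1]
tcp_rot: [0.001, 0.707, 0.708, 0.0]
ft_force: [-0.2, 0.7, 4.0]
opening: 0.64
finger_force: 25.0
```

drive_tool(linear=[[0,0,0],[0,0,0],[0,0,0],[0,0,0],[0,0,0],[0,0,-0.01],[0,0,-0.03],[0,0,-0.04],[0,0,-0.04],[0,0,-0.04]], dr=[[0,0,0],[0,0,0],[0,0,0],[0,0,0],[0,0,0],[0,0,0],[0,0,0],[0,0,0],[0,0,0],[0,0,0]], jaw=1.0)

```text
time: 22.85
ee_pos: [556.0, 130.0, 259.8]
tcp_rot: [0.001, 0.707, 0.708, -0.0]
ft_force: [0.7, 0.6, -0.3]
opening: 0.999
finger_force: 0.0
```

drive_tool(linear=[[-0.02,0,-0.02],[-0.035,0,0],[-0.035,0,0],[-0.035,0,0],[-0.035,0.005,0],[-0.035,0.005,0],[-0.035,0.005,0],[-0.035,0.005,0],[-0.035,0.005,0],[-0.035,0.005,0]], dr=[[0,0,0],[0,0,0],[0,0,0],[0,0,0],[0,0,0],[0,0,0],[0,0,0],[0,0,0],[0,0,0],[0,0,0]])

```text
time: 23.85
ee_pos: [586.6, -206.2, 278.7]
tcp_rot: [0.001, 0.707, 0.708, -0.0]
ft_force: [1.0, -0.2, -0.3]
opening: 0.997
finger_force: 0.0
```

drive_tool(linear=[[-0.035,0,0],[-0.025,0,0],[-0.02,0,0],[0,0,0],[0,0,0]], dr=[[0,0,0],[0,0,0],[0,0,0],[0,0,0],[0,0,0]])

```text
time: 24.35
ee_pos: [586.8, -284.1, 278.3]
tcp_rot: [0.0, 0.707, 0.708, 0.0]
ft_force: [0.0, -0.1, -0.1]
opening: 1.002
finger_force: 0.0
```

```bash
python3 -c "
from h import *
from plant import vision
import pickle
s=st([592,-302,200])
c=vision.get_calibration('wrist');im=vision.camera('wrist');pickle.dump((s,c,im),open('w10.pkl','wb'))
for n,lo,hi,z in (('teal',(82,120,50),(100,255,255),118),('or',(3,150,90),(16,255,255),62)):
    for b in blobs(im,lo,hi,60): print(n,b,plane(c,[b[0]],z).round(1))
# alcohol in place, scene view
ct=vision.get_calibration('top');t=vision.camera('top')
for b in blobs(t,(105,150,60),(125,255,255),30): print('top',b,plane(ct,[b[0]],152).round(1),plane(ct,[b[0]],33).round(1))
for b in blobs(t,(84,120,60),(100,255,255),30): print('teal',b,plane(ct,[b[0]],120).round(1))
"
```

```text
t 24.35 p [ 586.8 -284.1  278.3] head 90.07 tilt [ 0. -0.] open 1.002 F [ 0.  -0.1 -0.1]
go [-0.0179  0.0051  0.0783]
teal (array([324.7, 237.7]), [310, 223, 34, 31, 723]) [[ 592.4 -300.8  118. ]]
or (array([222.9, 319.5]), [216, 297, 12, 37, 199]) [[ 483.  -410.5   62. ]]
or (array([419.8, 351.1]), [399, 337, 41, 24, 550]) [[ 700.8 -450.6   62. ]]
or (array([427.9, 424. ]), [384, 398, 110, 43, 2036]) [[ 720.8 -555.5   62. ]]
top (array([246.9, 234.8]), [242, 230, 11, 11, 91]) [[553.1 126.1 152. ]] [[563.1 143.6  33. ]]
```

drive_tool(linear=[[-0.009,0.003,0.03],[-0.009,0.003,0.03],[0,0,0.035],[0,0,0.035],[0,0,0.035],[0,0,0.025],[0,0,0.012],[0,0,0.004],[0,0,0],[0,0,0]], dr=[[0,0,0],[0,0,0],[0,0,0],[0,0,0],[0,0,0],[0,0,0],[0,0,0],[0,0,0],[0,0,0],[0,0,0]])

```text
time: 25.45
ee_pos: [594.1, -303.3, 73.6]
tcp_rot: [0.002, 0.706, 0.708, 0.0]
ft_force: [0.9, 0.5, 0.9]
opening: 1.001
finger_force: 0.0
```

```bash
python3 -c "
from h import *
from plant import vision
s=st([592,-302,72])
c=vision.get_calibration('wrist');im=vision.camera('wrist')
for b in blobs(im,(82,100,40),(100,255,255),60): print(b,plane(c,[b[0]],115).round(1))
"
```

```text
t 25.45 p [ 594.1 -303.3   73.6] head 90.12 tilt [ 0.003 -0.002] open 1.001 F [0.9 0.5 0.9]
go [ 0.0013 -0.0021  0.0016]
(array([311.4, 341.7]), [272, 318, 80, 43, 2645]) [[ 592.2 -294.5  115. ]]
(array([378.5, 356.7]), [360, 352, 27, 8, 75]) [[ 614.2 -300.3  115. ]]
(array([311.2, 400.6]), [292, 399, 39, 5, 141]) [[ 592. -318.  115.]]
```

drive_tool(linear=[[0.001,-0.002,0.001],[0,0,0],[0,0,0],[0,0,0],[0,0,0],[0,0,0],[0,0,0],[0,0,0]], dr=[[0,0,0],[0,0,0],[0,0,0],[0,0,0],[0,0,0],[0,0,0],[0,0,0],[0,0,0]], jaw=0.3, force=25)

```text
time: 26.3
ee_pos: [591.2, -302.0, 71.1]
tcp_rot: [0.001, 0.707, 0.708, -0.0]
ft_force: [0.9, -0.1, 0.3]
opening: 0.53
finger_force: 25.0
```

drive_tool(linear=[[0,0,-0.005],[0,0,-0.015],[0,0,-0.025],[0,0,-0.03],[0,0,-0.035],[0,0,-0.035],[0,0,-0.035],[0,0,-0.02],[0,0,0]], dr=[[0,0,0],[0,0,0],[0,0,0],[0,0,0],[0,0,0],[0,0,0],[0,0,0],[0,0,0],[0,0,0]])

```text
time: 27.2
ee_pos: [592.2, -303.3, 275.6]
tcp_rot: [0.004, 0.707, 0.708, 0.001]
ft_force: [0.1, 0.0, -1.0]
opening: 0.526
finger_force: 25.0
```

```bash
python3 -c "
from h import *
st([470,110,272])"
```

```text
t 27.2 p [ 592.2 -303.3  275.6] head 90.07 tilt [ 0.007 -0.005] open 0.526 F [ 0.1  0.  -1. ]
go [ 0.4135 -0.1217  0.0006]
```

drive_tool(linear=[[0.02,-0.005,0],[0.035,-0.01,0],[0.035,-0.01,0],[0.035,-0.01,0],[0.035,-0.01,0],[0.035,-0.01,0],[0.035,-0.01,0],[0.035,-0.01,0],[0.035,-0.01,0],[0.035,-0.01,0]], dr=[[0,0,0],[0,0,0],[0,0,0],[0,0,0],[0,0,0],[0,0,0],[0,0,0],[0,0,0],[0,0,0],[0,0,0]])

```text
time: 28.2
ee_pos: [493.9, 34.6, 269.9]
tcp_rot: [-0.0, 0.707, 0.708, -0.001]
ft_force: [0.0, 0.4, -2.2]
opening: 0.525
finger_force: 25.0
```

drive_tool(linear=[[0.035,-0.012,0],[0.03,-0.01,0],[0.02,-0.005,0],[0,0,0],[0,0,0],[0,0,0]], dr=[[0,0,0],[0,0,0],[0,0,0],[0,0,0],[0,0,0],[0,0,0]])

```text
time: 28.8
ee_pos: [468.4, 116.4, 270.5]
tcp_rot: [0.001, 0.707, 0.707, -0.001]
ft_force: [0.1, -0.2, -1.2]
opening: 0.527
finger_force: 25.0
```

```bash
cat > ring.py <<'E'
from h import *
from plant import vision
import pickle,sys
s=st()
c=vision.get_calibration('wrist');im=vision.camera('wrist');pickle.dump((s,c,im),open(sys.argv[1],'wb'))
h=cv2.cvtColor(im,cv2.COLOR_RGB2HSV)
for n,lo,hi,z in (('blue',(100,120,40),(128,255,255),33),('green',(50,100,30),(80,255,255),33),('orange',(3,130,60),(16,255,255),31)):
    m=cv2.inRange(h,np.array(lo),np.array(hi))
    for k in cv2.findContours(m,cv2.RETR_EXTERNAL,cv2.CHAIN_APPROX_NONE)[0]:
        if len(k)<60: continue
        P=plane(c,k[:,0],z)[:,:2].astype(np.float32); e=cv2.fitEllipse(P)
        print(n,'px',cv2.boundingRect(k),'ell',np.round(e[0],1),np.round(e[1],1),'rect',[np.round(v,1) for v in cv2.minAreaRect(P)])
E
python3 ring.py w11.pkl
```

```text
t 28.8 p [468.4 116.4 270.5] head 89.96 tilt [ 0.    -0.002] open 0.527 F [ 0.1 -0.2 -1.2]
blue px (415, 192, 39, 37) ell [590.2 106.2] [35.1 42.1] rect [array([590.2, 106.9]), array([35. , 41.8]), np.float64(47.8)]
blue px (371, 156, 44, 53) ell [551.6 133. ] [55.5 56.9] rect [array([538.9, 140. ]), array([58.1, 27.8]), np.float64(60.3)]
blue px (361, 145, 85, 87) ell [557.3 128.3] [86.7 87.8] rect [array([548.7, 133.4]), array([90.4, 71.6]), np.float64(58.1)]
blue px (27, 0, 31, 164) ell [189.9 243.7] [ 10.3 281.5] rect [array([189.9, 238.7]), array([160.1,  11. ]), np.float64(89.9)]
green px (259, 67, 82, 86) ell [450.2 205.7] [79.5 79.8] rect [array([450.1, 205.8]), array([80. , 79.4]), np.float64(89.8)]
orange px (539, 37, 7, 30) ell [696.2 267.6] [22.4 34.5] rect [array([687. , 264.9]), array([ 5.8, 27.3]), np.float64(9.0)]
orange px (377, 0, 89, 50) ell [564.1 291.7] [50.7 85.2] rect [array([565.8, 291.3]), array([78.8, 44.9]), np.float64(11.3)]
```

drive_tool(linear=[[0.025,-0.005,0],[0.03,-0.006,0],[0.025,-0.005,0],[0.009,-0.002,0],[0,0,0],[0,0,0.03],[0,0,0.035],[0,0,0.035],[0,0,0.03],[0,0,0]], dr=[[0,0,0],[0,0,0],[0,0,0],[0,0,0],[0,0,0],[0,0,0],[0,0,0],[0,0,0],[0,0,0],[0,0,0]])

```text
time: 29.85
ee_pos: [448.8, 203.8, 138.1]
tcp_rot: [-0.0, 0.708, 0.706, -0.003]
ft_force: [-0.7, -1.1, -0.6]
opening: 0.531
finger_force: 25.0
```

```bash
python3 -c "
from h import *
st([450.2,205.7,77])"
```

```text
t 29.85 p [448.8 203.8 138.1] head 89.9 tilt [-0.005 -0.005] open 0.531 F [-0.7 -1.1 -0.6]
go [0.0021 0.0017 0.0611]
```

drive_tool(linear=[[0.001,0.001,0.015],[0,0,0.02],[0,0,0.015],[0,0,0.007],[0,0,0.002],[0,0,0],[0,0,0]], dr=[[0,0,0],[0,0,0],[0,0,0],[0,0,0],[0,0,0],[0,0,0],[0,0,0]])

```text
time: 30.55
ee_pos: [451.9, 207.8, 82.3]
tcp_rot: [0.001, 0.707, 0.708, 0.0]
ft_force: [-0.2, -0.4, -1.6]
opening: 0.526
finger_force: 25.0
```

drive_tool(linear=[[0,0,0.001],[0,0,0.001],[0,0,0],[0,0,0]], dr=[[0,0,0],[0,0,0],[0,0,0],[0,0,0]])

```text
time: 30.95
ee_pos: [451.2, 207.9, 79.5]
tcp_rot: [0.001, 0.706, 0.708, -0.0]
ft_force: [-0.1, -0.1, -1.3]
opening: 0.525
finger_force: 25.0
```

drive_tool(linear=[[-0.001,-0.0005,0.002],[0,0,0.001],[0,0,0.001],[0,0,0],[0,0,0]], dr=[[0,0,0],[0,0,0],[0,0,0],[0,0,0],[0,0,0]])

```text
time: 31.45
ee_pos: [450.8, 206.9, 75.4]
tcp_rot: [0.001, 0.707, 0.708, -0.0]
ft_force: [0.1, -0.6, -2.4]
opening: 0.525
finger_force: 25.0
```

drive_tool(linear=[[0,0,0.001],[0,0,0],[0,0,0]], dr=[[0,0,0],[0,0,0],[0,0,0]])

```text
time: 31.75
ee_pos: [450.9, 206.9, 74.9]
tcp_rot: [0.001, 0.707, 0.708, 0.0]
ft_force: [-0.7, -0.8, 5.1]
opening: 0.527
finger_force: 25.0
```

drive_tool(linear=[[0,0,0],[0,0,0],[0,0,0],[0,0,0],[0,0,0],[0,0,-0.01],[0,0,-0.035],[0,0,-0.045],[0,0,-0.045],[0,0,-0.045]], dr=[[0,0,0],[0,0,0],[0,0,0],[0,0,0],[0,0,0],[0,0,0],[0,0,0],[0,0,0],[0,0,0],[0,0,0]], jaw=1.0)

```text
time: 32.75
ee_pos: [450.1, 206.6, 256.8]
tcp_rot: [0.001, 0.707, 0.707, -0.001]
ft_force: [1.0, 1.1, 0.1]
opening: 1.003
finger_force: 0.0
```

drive_tool(linear=[[-0.03,0.01,-0.01],[-0.04,0.01,0],[-0.04,0,0],[-0.04,0,0],[-0.04,0,0],[-0.04,0,0],[-0.04,0,0],[-0.04,0,0],[-0.04,0,0],[-0.04,0,0]], dr=[[0,0,0],[0,0,0],[0,0,0],[0,0,0],[0,0,0],[0,0,0],[0,0,0],[0,0,0],[0,0,0],[0,0,0]])

```text
time: 33.75
ee_pos: [470.7, -184.5, 265.6]
tcp_rot: [0.001, 0.707, 0.708, -0.0]
ft_force: [0.4, -0.1, -0.1]
opening: 1.001
finger_force: 0.0
```

drive_tool(linear=[[-0.04,0,0],[-0.04,0,0],[-0.04,0,0],[-0.04,0,0],[-0.03,0,0],[-0.02,0,0],[0,0,0],[0,0,0]], dr=[[0,0,0],[0,0,0],[0,0,0],[0,0,0],[0,0,0],[0,0,0],[0,0,0],[0,0,0]])

```text
time: 34.55
ee_pos: [471.3, -392.3, 265.3]
tcp_rot: [0.0, 0.707, 0.707, -0.0]
ft_force: [0.8, 1.3, 0.2]
opening: 1.0
finger_force: 0.0
```

```bash
python3 -c "
from h import *
from plant import vision
import pickle
s=st([470,-400,260])
c=vision.get_calibration('wrist');im=vision.camera('wrist');pickle.dump((s,c,im),open('w12.pkl','wb'))
cv2.imwrite('pics/w12.png',cv2.cvtColor(im,cv2.COLOR_RGB2BGR))
print(proj(c,[[470,-415,62]]))"
```

```text
t 34.55 p [ 471.3 -392.3  265.3] head 90.06 tilt [ 0. -0.] open 1.0 F [0.8 1.3 0.2]
go [-0.0077 -0.0013  0.0053]
[[317.07935668 230.87971863]]
```

View pics/w12.png

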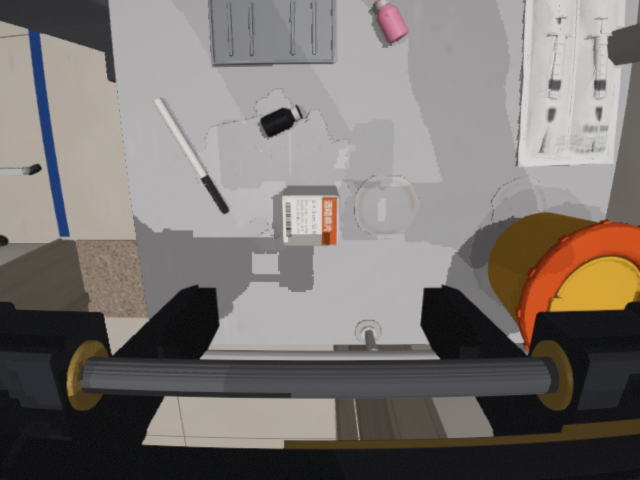

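```bash
python3 -c "
from h import *
import pickle
s,c,im=pickle.load(open('w12.pkl','rb'))
P=plane(c,[(284,196),(336,194),(339,244),(286,247)],62)[:,:2];print(P.round(1),P.mean(0))
for i in range(4): d=P[(i+1)%4]-P[i];print(np.linalg.norm(d).round(1),np.degrees(np.arctan2(d[1],d[0])).round(1))
s,c,im=pickle.load(open('w11.pkl','rb'))
h=cv2.cvtColor(im,cv2.COLOR_RGB2HSV);m=cv2.inRange(h,np.array((3,130,60)),np.array((16,255,255)))[:60,370:470]
for r in range(0,60,3): print(r,np.flatnonzero(m[r])[[0,-1]]+370 if m[r].any() else '')
"
```

```text
[[ 438.9 -380.9]
 [ 487.8 -379. ]
 [ 491.4 -428.3]
 [ 439.6 -431.4]] [ 464.41732146 -404.90283073]
48.9 2.2
49.4 -85.9
51.9 -176.6
50.5 90.7
0 [377 461]
3 [377 461]
6 [378 462]
9 [378 462]
12 [379 462]
15 [379 463]
18 [380 463]
21 [380 463]
24 [381 464]
27 [381 464]
30 [382 464]
33 [382 464]
36 [383 458]
39 [383 442]
42 [384 426]
45 [384 410]
48 [385 395]
51 
54 
57
```

```bash
python3 -c "
from h import *
import pickle
s,c,im=pickle.load(open('w12.pkl','rb'))
h=cv2.cvtColor(im,cv2.COLOR_RGB2HSV)[170:270,260:360]
np.set_printoptions(linewidth=250)
print('row v=220',h[50,15:90,2]);print('row v=205',h[35,15:90,2]);print('col u=310',h[10:90,50,2]);print('col u=329 S',h[10:90,69,1])
m=((h[...,2]>160)|(h[...,1]>130)).astype(np.uint8)
m=cv2.morphologyEx(m,cv2.MORPH_CLOSE,np.ones((7,7)));m=cv2.morphologyEx(m,cv2.MORPH_OPEN,np.ones((9,9)))
for k in cv2.findContours(m,0,1)[0]:
  if cv2.contourArea(k)>500:
    P=plane(c,k[:,0]+[260,170],62)[:,:2].astype(np.float32);print(cv2.boundingRect(k),cv2.minAreaRect(P))
"
```

```text
row v=220 [126 127 127 128 128 128 127 139 205 215 206 175 172 170 171 182 206 216 217 217 216 211 200 201 214 214 201 189 207 210 194 196 210 216 218 217 216 208 203 192 214 217 217 217 217 217 216 205 192 196 202 204 205 205 206 205 198 190 189 189 188 190
 196 192 172 167 160 160 160 160 159 160 159 161 160]
row v=205 [129 128 128 128 128 127 136 176 213 213 180 156 154 152 156 179 210 217 217 217 216 209 209 210 216 209 198 200 212 211 209 209 214 217 217 217 216 207 201 204 204 215 217 217 217 217 215 206 194 200 202 207 200 206 210 208 205 193 189 188 188 190
 194 187 160 169 169 170 171 168 160 161 161 160 162]
col u=310 [175 177 176 176 175 147 121 112 113 113 113 113 115 114 121 166 197 208 211 211 212 216 217 217 217 217 217 217 217 217 217 217 217 217 217 217 217 217 217 217 217 217 217 218 217 217 217 217 217 217 216 217 217 213 178 161 158 158 159 159 159 157
 158 158 156 140 126 120 120 120 120 119 119 120 119 119 119 119 119 119]
col u=329 S [  3   3   3   4   3   5   9   9   9   7   7   7   7   5  13  12  14  89 175 173 118  95  78  49  33  27  38  67  84  51  42  76  68  41  55  76 104  69  42  52  42  59  59  77 129 104  61  55  41  43  61 116 167 199 205 202 204 205 206 204 200 204
 202 192 113  17   4   4   3   4   3   4   4   3   3   3   4   3   3   4]
(0, 0, 100, 100) ((463.15899658203125, -405.48193359375), (97.89999389648438, 97.22854614257812), 89.96928405761719)
```

```bash
python3 -c "
from h import *
import pickle
s,c,im=pickle.load(open('w12.pkl','rb'))
P=plane(c,[(310.5,220),(282.5,220),(338.5,220),(310,194.5),(311,245)],62)[:,:2];print(P.round(1))
st([*P[0],36])
"
```

```text
[[ 463.7 -404.2]
 [ 436.9 -404.2]
 [ 490.5 -404.2]
 [ 463.4 -379.5]
 [ 464.  -429.3]]
t 34.6 p [ 471.7 -391.4  265.2] head 90.14 tilt [0. 0.] open 1.003 F [ 0.2 -0.6  0. ]
go [-0.0128 -0.0081  0.2292]
```

drive_tool(linear=[[-0.0065,-0.004,0.02],[-0.0065,-0.004,0.035],[0,0,0.035],[0,0,0.035],[0,0,0.035],[0,0,0.03],[0,0,0.015],[0,0,0],[0,0,0]], dr=[[0,0,-2.5],[0,0,0],[0,0,0],[0,0,0],[0,0,0],[0,0,0],[0,0,0],[0,0,0],[0,0,0]])

```text
time: 35.5
ee_pos: [464.7, -406.3, 61.2]
tcp_rot: [0.001, 0.691, 0.723, -0.0]
ft_force: [-0.1, -0.5, 0.4]
opening: 0.997
finger_force: 0.0
```

```bash
python3 -c "
from h import *
st([463.7,-404.2,36])
"
```

```text
t 35.5 p [ 464.7 -406.3   61.2] head 92.63 tilt [ 0.001 -0.002] open 0.997 F [-0.1 -0.5  0.4]
go [ 0.0022 -0.0009  0.0252]
```

drive_tool(linear=[[0.002,-0.001,0.01],[0,0,0.01],[0,0,0.005],[0,0,0],[0,0,0]], dr=[[0,0,0],[0,0,0],[0,0,0],[0,0,0],[0,0,0]])

```text
time: 36.0
ee_pos: [462.9, -404.5, 35.1]
tcp_rot: [0.001, 0.691, 0.723, -0.0]
ft_force: [-0.2, 0.5, 0.3]
opening: 0.997
finger_force: 0.0
```

drive_tool(linear=[[0,0,0],[0,0,0],[0,0,0],[0,0,0],[0,0,0],[0,0,0],[0,0,0]], dr=[[0,0,0],[0,0,0],[0,0,0],[0,0,0],[0,0,0],[0,0,0],[0,0,0]], jaw=0.4, force=15)

```text
time: 36.7
ee_pos: [462.9, -404.5, 35.2]
tcp_rot: [0.001, 0.691, 0.723, -0.0]
ft_force: [0.2, 0.3, 1.5]
opening: 0.617
finger_force: 14.8
```

drive_tool(linear=[[0,0,-0.005],[0,0,-0.02],[0,0,-0.035],[0,0,-0.04],[0,0,-0.04],[0,0,-0.04],[0,0,-0.035],[0,0,-0.02],[0,0,0]], dr=[[0,0,0],[0,0,0],[0,0,0],[0,0,0],[0,0,0],[0,0,0],[0,0,0],[0,0,0],[0,0,0]])

```text
time: 37.6
ee_pos: [463.7, -405.6, 273.4]
tcp_rot: [0.004, 0.691, 0.723, -0.0]
ft_force: [0.7, -1.0, 0.1]
opening: 0.612
finger_force: 14.8
```

```bash
python3 -c "
from h import *
st([540,210,275])
"
```

```text
t 37.6 p [ 463.7 -405.6  273.4] head 92.58 tilt [ 0.005 -0.005] open 0.612 F [ 0.7 -1.   0.1]
go [ 0.6115  0.1039 -0.0045]
```

drive_tool(linear=[[0.025,0.003,0],[0.04,0.007,0],[0.04,0.007,0],[0.04,0.007,0],[0.04,0.007,0],[0.04,0.007,0],[0.04,0.007,0],[0.04,0.007,0],[0.04,0.007,0],[0.04,0.007,0]], dr=[[0,0,0],[0,0,0],[0,0,0],[0,0,0],[0,0,0],[0,0,0],[0,0,0],[0,0,0],[0,0,0],[0,0,0]])

```text
time: 38.6
ee_pos: [510.3, -14.6, 268.3]
tcp_rot: [-0.0, 0.691, 0.723, -0.001]
ft_force: [-0.0, -0.6, -1.4]
opening: 0.616
finger_force: 14.8
```

drive_tool(linear=[[0.04,0.007,0],[0.04,0.007,0],[0.04,0.007,0],[0.04,0.007,0],[0.035,0.007,0],[0.02,0.003,0],[0,0,0],[0,0,0],[0,0,0]], dr=[[0,0,0],[0,0,0],[0,0,0],[0,0,0],[0,0,0],[0,0,0],[0,0,0],[0,0,0],[0,0,0]])

```text
time: 39.5
ee_pos: [539.2, 197.8, 269.1]
tcp_rot: [0.001, 0.692, 0.722, -0.001]
ft_force: [0.7, -0.9, 0.0]
opening: 0.615
finger_force: 14.8
```

```bash
python3 ring.py w13.pkl
```

```text
t 39.5 p [539.2 197.8 269.1] head 92.43 tilt [-0.001 -0.003] open 0.615 F [ 0.7 -0.9  0. ]
blue px (310, 224, 50, 10) ell [557.7 164.3] [16.8 45.3] rect [array([557.4, 169.2]), array([ 8.9, 51.9]), np.float64(89.6)]
blue px (122, 0, 74, 17) ell [376.5 377.7] [13.2 72.5] rect [array([381.9, 375.7]), array([14.4, 70.4]), np.float64(89.6)]
blue px (14, 0, 29, 189) ell [238.  298.7] [ 10.  363.8] rect [array([238. , 294.5]), array([187.2,  11. ]), np.float64(90.0)]
green px (195, 150, 77, 78) ell [450.4 206. ] [76.9 77.1] rect [array([454.8, 209.4]), array([69.4, 80.2]), np.float64(37.1)]
orange px (348, 287, 46, 74) ell [604.   55.6] [ 49.3 103.4] rect [array([604.3,  54.2]), array([45.8, 96.3]), np.float64(0.3)]
orange px (303, 46, 90, 91) ell [563.  305.8] [85.3 91.2] rect [array([563.1, 305.7]), array([78.5, 73.7]), np.float64(11.5)]
```

drive_tool(linear=[[0.03,0.005,0],[0.04,0.01,0],[0.03,0.01,0],[0,0,0],[0,0,0],[0,0,0]], dr=[[0,0,-4.5],[0,0,-4.5],[0,0,0],[0,0,0],[0,0,0],[0,0,0]])

```text
time: 40.15
ee_pos: [552.4, 299.8, 269.6]
tcp_rot: [0.001, 0.633, 0.774, -0.001]
ft_force: [0.0, -0.8, -1.3]
opening: 0.615
finger_force: 14.8
```

```bash
python3 -c "
from h import *
st([563,305.4,80])
"
```

```text
t 40.15 p [552.4 299.8 269.6] head 101.39 tilt [ 0.    -0.003] open 0.615 F [ 0.  -0.8 -1.3]
go [0.0039 0.0116 0.1896]
```

drive_tool(linear=[[0.0035,0.0115,0.02],[0,0,0.035],[0,0,0.035],[0,0,0.035],[0,0,0.03],[0,0,0.02],[0,0,0],[0,0,0]], dr=[[0,0,0],[0,0,0],[0,0,0],[0,0,0],[0,0,0],[0,0,0],[0,0,0],[0,0,0]])

```text
time: 40.95
ee_pos: [563.4, 306.5, 95.2]
tcp_rot: [0.001, 0.633, 0.774, -0.0]
ft_force: [-0.1, 0.3, -0.3]
opening: 0.616
finger_force: 14.8
```

```bash
python3 -c "
from h import *
st([563,305.4,40])
"
```

```text
t 40.95 p [563.4 306.5  95.2] head 101.48 tilt [ 0.001 -0.002] open 0.616 F [-0.1  0.3 -0.3]
go [-0.0009 -0.0006  0.0552]
```

drive_tool(linear=[[-0.001,0,0.015],[0,0,0.015],[0,0,0.012],[0,0,0.007],[0,0,0.003],[0,0,0.001],[0,0,0],[0,0,0]], dr=[[0,0,0],[0,0,0],[0,0,0],[0,0,0],[0,0,0],[0,0,0],[0,0,0],[0,0,0]])

```text
time: 41.75
ee_pos: [563.2, 307.1, 41.8]
tcp_rot: [0.001, 0.632, 0.775, 0.0]
ft_force: [0.3, 0.5, -0.4]
opening: 0.616
finger_force: 14.8
```

drive_tool(linear=[[0,0,0.001],[0,0,0.001],[0,0,0],[0,0,0]], dr=[[0,0,0],[0,0,0],[0,0,0],[0,0,0]])

```text
time: 42.15
ee_pos: [562.8, 307.0, 39.4]
tcp_rot: [0.001, 0.632, 0.775, -0.0]
ft_force: [0.6, 0.2, -0.7]
opening: 0.618
finger_force: 14.8
```

drive_tool(linear=[[0,0,0.001],[0,0,0],[0,0,0]], dr=[[0,0,0],[0,0,0],[0,0,0]])

```text
time: 42.45
ee_pos: [562.9, 307.0, 39.3]
tcp_rot: [0.0, 0.632, 0.775, -0.0]
ft_force: [-2.1, -1.0, 5.5]
opening: 0.611
finger_force: 14.8
```

drive_tool(linear=[[0,0,0],[0,0,0],[0,0,0],[0,0,0],[0,0,0],[0,0,-0.01],[0,0,-0.035],[0,0,-0.045],[0,0,-0.045],[0,0,-0.045]], dr=[[0,0,0],[0,0,0],[0,0,0],[0,0,0],[0,0,0],[0,0,0],[0,0,0],[0,0,0],[0,0,0],[0,0,0]], jaw=1.0)

```text
time: 43.45
ee_pos: [562.6, 306.9, 220.9]
tcp_rot: [0.001, 0.632, 0.775, -0.0]
ft_force: [0.4, 0.5, -1.0]
opening: 1.002
finger_force: 0.0
```

drive_tool(linear=[[-0.03,-0.01,-0.03],[-0.04,-0.01,-0.03],[-0.04,-0.01,-0.03],[-0.035,-0.01,0],[0,0,0],[0,0,0],[0,0,0]], dr=[[0,0,0],[0,0,4.5],[0,0,4.5],[0,0,2],[0,0,0],[0,0,0],[0,0,0]])

```text
time: 44.15
ee_pos: [543.8, 161.6, 307.2]
tcp_rot: [-0.0, 0.703, 0.712, -0.0]
ft_force: [-0.2, 0.9, 0.1]
opening: 1.001
finger_force: 0.0
```

```bash
python3 - <<'E'
from h import *
from plant import vision
s=st();c=vision.get_calibration('wrist');im=vision.camera('wrist')
for n,lo,hi,zs in (('blue',(105,150,60),(125,255,255),(144,33)),('teal',(82,100,50),(100,255,255),(118,)),('green',(50,100,30),(80,255,255),(33,)),('or',(3,130,60),(16,255,255),(31,66))):
    for b in blobs(im,lo,hi,80): print(n,b,[plane(c,[b[0]],z)[0].round(1) for z in zs])
t=vision.camera('top');ct=vision.get_calibration('top')
for n,lo,hi,zs in (('blue',(105,150,60),(125,255,255),(152,33)),('teal',(84,120,60),(100,255,255),(125,)),('or',(3,150,90),(16,255,255),(31,66))):
    for b in blobs(t,lo,hi,20): print('top',n,b,[plane(ct,[b[0]],z)[0].round(1) for z in zs])
np.save('t.npy',t);np.save('w.npy',im)
# moved regions vs start picture for bystanders
t0=cv2.cvtColor(cv2.imread('pics/top0.png'),cv2.COLOR_BGR2RGB)
for n,(x0,y0,x1,y1) in dict(rub=(255,145,292,180),phone=(298,140,372,190)).items(): print(n,np.abs(t[y0:y1,x0:x1].astype(int)-t0[y0:y1,x0:x1]).mean())
E
```

```text
t 44.15 p [543.8 161.6 307.2] head 90.74 tilt [-0. -0.] open 1.001 F [-0.2  0.9  0.1]
blue (array([31. , 87.8]), [17, 0, 31, 179, 1516]) [array([307.6, 269.3, 144. ]), array([223.1, 280.8,  33. ])]
blue (array([327.4, 208.4]), [291, 185, 78, 65, 515]) [array([551.4, 169.9, 144. ]), array([554.1, 145.9,  33. ])]
blue (array([326.9, 201.5]), [304, 193, 51, 26, 91]) [array([550.8, 175.8, 144. ]), array([553.4, 153.9,  33. ])]
blue (array([332.6, 251.4]), [319, 236, 29, 31, 679]) [array([556.6, 131.8, 144. ]), array([561.1,  94.2,  33. ])]
teal (array([215.1, 159.7]), [199, 145, 42, 30, 749]) [array([451.9, 207.3, 118. ])]
teal (array([476.1, 251. ]), [462, 246, 35, 15, 170]) [array([694.9, 124.9, 118. ])]
green (array([241.3, 150.5]), [200, 117, 71, 74, 638]) [array([458.3, 209.9,  33. ])]
or (array([339. ,  61.8]), [296, 15, 85, 87, 1167]) [array([563.5, 302.4,  31. ]), array([561.9, 297. ,  66. ])]
or (array([361.4,  51.8]), [351, 22, 19, 53, 431]) [array([586.6, 312.7,  31. ]), array([583.1, 306.4,  66. ])]
top blue (array([246.9, 234.8]), [242, 230, 11, 10, 77]) [array([553.1, 126.1, 152. ]), array([563.1, 143.6,  33. ])]
top blue (array([272. , 238.2]), [271, 231, 3, 15, 22]) [array([547.1,  72.4, 152. ]), array([556.5,  84.6,  33. ])]
top teal (array([210., 285.]), [205, 283, 11, 6, 49]) [array([444.6, 205.8, 125. ])]
top or (array([519.8, 164.7]), [485, 130, 71, 69, 2372]) [array([ 745.2, -495.2,   31. ]), array([ 737.4, -483.4,   66. ])]
rub 15.72020592020592
phone 13.323513513513513
```

```bash
python3 -c "
from plant import workorder
print(workorder.close_job())"
```

```text
the job is handed in; nothing more can be done
None
```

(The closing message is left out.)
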